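# Transfer microscope objectives to the transport tray in reverse order

### The job

Move the four microscope objectives from the storage rail to the transport tray, one to a compartment, in reverse order from left to right: the objective at the rail's thumbscrew end goes to the compartment at the tray's thumbscrew end, its neighbour to the compartment next to that, and so on. Keep each one upright and set it down gently on the compartment's floor, foot down: do not drop one or tip one over.

Things in the scene. Friction and masses are not known exactly. Their poses are not given: they have to be found in the camera images.
- lens_short: Microscope objective, short and stout: black barrel 34 mm across from 5 to 41 mm up, steel ring, broad glass front, 44 mm tall. Loose, 0.1 to 0.22 kg, upright on its 25 mm foot, glass up. Origin: centre of its underside; z up its axis. Starts on the round pad, within 3 mm of its centre, at any turn.
- lens_cone: Microscope objective with a pointed nose: black barrel 28 mm across from 5 to 40 mm up, then a steel cone to 10 mm across, 58 mm tall. Loose, 0.1 to 0.22 kg, upright on its 25 mm foot, glass up. Origin: centre of its underside; z up its axis. Starts on the square pad, within 3 mm of its centre, at any turn.
- lens_long: Microscope objective, long and slim, silver with two thin black rings: barrel 25 mm across from 0 to 60 mm up, then a 20 mm nose, 66 mm tall. Loose, 0.1 to 0.22 kg, upright on its 25 mm foot, glass up. Origin: centre of its underside; z up its axis. Starts on the hexagonal pad, within 3 mm of its centre, at any turn.
- lens_step: Microscope objective with a stepped nose: black barrel 36 mm across from 5 to 40 mm up, then a steel nose 20 mm across, 54 mm tall. Loose, 0.1 to 0.22 kg, upright on its 25 mm foot, glass up. Origin: centre of its underside; z up its axis. Starts on the oblong pad, within 3 mm of its centre, at any turn.
- pad_round: Round flat black plate, 6 mm thick, grey felt disc on its rimless top, fixed on the rail at one (varying) of the four places. Origin: centre of its underside, on the rail's top; its top is 18 mm over the bench. 48 mm across. lens_short starts on it.
- pad_square: Square flat black plate, 6 mm thick, grey felt disc on its rimless top, fixed on the rail at one (varying) of the four places. Origin: centre of its underside, on the rail's top; its top is 18 mm over the bench. 46 by 46 mm. lens_cone starts on it.
- pad_hex: Hexagonal flat black plate, 6 mm thick, grey felt disc on its rimless top, fixed on the rail at one (varying) of the four places. Origin: centre of its underside, on the rail's top; its top is 18 mm over the bench. 54 mm over the corners. lens_long starts on it.
- pad_oblong: Oblong flat black plate, 6 mm thick, grey felt disc on its rimless top, fixed on the rail at one (varying) of the four places. Origin: centre of its underside, on the rail's top; its top is 18 mm over the bench. 66 mm (across the row) by 40 mm. lens_step starts on it.
- rail: Storage rail: aluminium bar fixed to the bench, 70 (x) by 264 mm (y), 12 mm high; pads in a row at y = +96, +32, -32, -96 mm, x = 0. Steel thumbscrew on its +y (robot's left) end, 18 mm thick, to y = +162 mm. Origin: centre of its underside, on the bench. Left or right of the middle, turned up to 20 degrees.
- tray: Transport tray: white with grey felt floors, fixed to the bench, 74 (x) by 266 mm (y). Four compartments, centres at y = +96, +32, -32, -96 mm, x = 0, inside 54 by 54 mm. Floor 10 mm, tops of its 10 mm walls 16 mm over the bench. Steel thumbscrew on its -y (robot's right) end, to y = -163 mm. Origin: centre of its underside. Beside the rail, turned up to 20 degrees.

How it is judged (in metres and radians):
At the end, for the whole second after the job is handed in: Counted from the thumbscrew ends, each objective is in the tray compartment of the same number as its first place on the rail: within 15 mm of the compartment's centre in x and y, foot on its floor (within 3 mm), upright within 0.1 rad, released, at rest (((y of pad_round in the frame of rail between 0.076 and 0.116 m and y of lens_short in the frame of tray between -0.111 and -0.081 m) or (y of pad_round in the frame of rail between 0.012 and 0.052 m and y of lens_short in the frame of tray between -0.047 and -0.017 m) or (y of pad_round in the frame of rail between -0.052 and -0.012 m and y of lens_short in the frame of tray between 0.017 and 0.047 m) or (y of pad_round in the frame of rail between -0.116 and -0.076 m and y of lens_short in the frame of tray between 0.081 and 0.111 m)) and x of lens_short in the frame of tray between -0.015 and 0.015 m and z of lens_short in the frame of tray between 0.007 and 0.013 m and angle between each of lens_short, lens_cone, lens_long, lens_step's own z axis and vertical below 0.1 rad and linear speed of each of lens_short, lens_cone, lens_long, lens_step below 0.02 m/s and angular speed of each of lens_short, lens_cone, lens_long, lens_step below 0.2 rad/s and ((y of pad_square in the frame of rail between 0.076 and 0.116 m and y of lens_cone in the frame of tray between -0.111 and -0.081 m) or (y of pad_square in the frame of rail between 0.012 and 0.052 m and y of lens_cone in the frame of tray between -0.047 and -0.017 m) or (y of pad_square in the frame of rail between -0.052 and -0.012 m and y of lens_cone in the frame of tray between 0.017 and 0.047 m) or (y of pad_square in the frame of rail between -0.116 and -0.076 m and y of lens_cone in the frame of tray between 0.081 and 0.111 m)) and x of lens_cone in the frame of tray between -0.015 and 0.015 m and z of lens_cone in the frame of tray between 0.007 and 0.013 m and ((y of pad_hex in the frame of rail between 0.076 and 0.116 m and y of lens_long in the frame of tray between -0.111 and -0.081 m) or (y of pad_hex in the frame of rail between 0.012 and 0.052 m and y of lens_long in the frame of tray between -0.047 and -0.017 m) or (y of pad_hex in the frame of rail between -0.052 and -0.012 m and y of lens_long in the frame of tray between 0.017 and 0.047 m) or (y of pad_hex in the frame of rail between -0.116 and -0.076 m and y of lens_long in the frame of tray between 0.081 and 0.111 m)) and x of lens_long in the frame of tray between -0.015 and 0.015 m and z of lens_long in the frame of tray between 0.007 and 0.013 m and ((y of pad_oblong in the frame of rail between 0.076 and 0.116 m and y of lens_step in the frame of tray between -0.111 and -0.081 m) or (y of pad_oblong in the frame of rail between 0.012 and 0.052 m and y of lens_step in the frame of tray between -0.047 and -0.017 m) or (y of pad_oblong in the frame of rail between -0.052 and -0.012 m and y of lens_step in the frame of tray between 0.017 and 0.047 m) or (y of pad_oblong in the frame of rail between -0.116 and -0.076 m and y of lens_step in the frame of tray between 0.081 and 0.111 m)) and x of lens_step in the frame of tray between -0.015 and 0.015 m and z of lens_step in the frame of tray between 0.007 and 0.013 m); the robot touches nothing.
It fails at once if an objective is tipped by more than 35 degrees (angle between any of lens_short, lens_cone, lens_long, lens_step's own z axis and vertical above 0.61 rad).
It fails at once if an objective is dropped: it falls freely, touched by nothing, faster than 0.6 m/s (a fall of about 18 mm) ((linear speed of lens_short above 0.6 m/s and contact force between lens_short and anything else below 0.02 N) or (linear speed of lens_cone above 0.6 m/s and contact force between lens_cone and anything else below 0.02 N) or (linear speed of lens_long above 0.6 m/s and contact force between lens_long and anything else below 0.02 N) or (linear speed of lens_step above 0.6 m/s and contact force between lens_step and anything else below 0.02 N)).
It also fails if it takes over 123 s, if anything falls off the work surface, if the arm or the gripper's body presses on something with over 40 N, if the wrist force passes 120 N, or if a joint passes its speed limit or range.

### The arm

A 6-joint arm with a two-finger parallel gripper is mounted at the origin on the work surface. World frame = base frame: x ahead of the robot, y to its left, z up, the work surface at z = 0. Lengths are in mm, angles in rad, forces in N, time in s.
With the tool pointing down it reaches from about 275 to 1000 mm from the base axis. Payload 8.4 kg.
Tool frame: the origin (TCP) lies on the centre line of the jaws, within the pads' length; the fingertips stand 22 mm ahead of it and the grasp point (between the pads) lies 3 mm ahead of it; z points along the fingers, y is the direction in which the jaws open and shut (so a half turn about z gives the same grasp; the last joint's range is limited). The gripper opens to 85 mm and grips with 20 to 120 N. Pads are 22 mm wide; open, the fingers measure 114 mm over their backs; the gripper's body (76 mm by 85 mm) begins 54 mm behind the grasp point. The pads swing forward as they close: fully open they stand 13 mm farther back than shut.
Start: joints at [-1.228, 0.353, 1.633, -0, 1.155, -0.002], TCP at [211.254, -588.217, 216.781] pointing down, gripper open.
Joint ranges: [-2.63, 2.63], [-0.92, 2.1], [0.06, 2.66], [-1.3, 4.44], [0, 2.69], [-3.02, 3.02]. Speed limits (rad/s): [2.22, 2.22, 2.79, 3.14, 3.14, 3.14].

### API

Orientations are given as [roll, pitch, yaw] about the fixed x, y, z axes, in that order (R = Rz(yaw) Ry(pitch) Rx(roll)).
In Python, from rig import r gives the robot as it stands.
- The arm moves only by the tool carry_out, never from a script. Its argument "rows" is text: rows parted by semicolons, each of 5 numbers parted by spaces: the opening, from 0 (shut) to 1 (fully open), then the shift along the tool's x, y, z in units of 30 mm (1.0 is 30 mm), then the turn about the tool's z in units of 8 degrees (1.0 is 8 degrees). A call has 1 to 12 rows; each row shifts and turns the commanded pose from where the row before left it, along the tool's axes as they then stand; what a row does not reach is not made up. A row lasts 1/8 s, in which the tool goes at most 62.5 mm and 10.7 degrees, less where a joint would pass 70% of its speed; a pose out of reach is approached as far as the arm can. A call is refused whole if a number of a shift passes 1 or a number of a turn 1, either way. A call with a gripper value outside its range is refused whole. The fingers move at their own pace and stop on an object; "newtons" is the grip in N (left out, the last holds). Time passes only in rows, so rows that do not move let the fingers close. It gives the time, the measured TCP pose, the force and the opening at its end, in the units of the state.
- r.sense(): the state, without advancing time (a new reading comes with each control period).
- r.grab_frame(name): name is "scene" or "top" or "wrist"; returns the picture (480x640x3 uint8, blue, green, red); there is no depth.
- r.get_calibration(name): a dict with "intrinsics" (3x3 intrinsics, pixels), "k1" (the pictures are not rectified: a ray, as slopes to the right and down, at radius r is drawn at 1 + k1 r^2 times it, then the intrinsics apply), "position" and "rotation" of the camera in the world. Camera axes: x right, y up, looking along -z (the intrinsics and any distortion apply to the point x, -y, -z); pixel columns grow to the right and rows downward; lengths in mm; the calibration is good to about 2 mm. A picture is of the moment at which its call begins: read the wrist's pose just before it. get_calibration takes no time and is no camera call; for the wrist camera it gives the pose at the moment of the call.
- r.sign_off(): hands the job in, once; it reports no verdict.
The state is a dict: "clock": time; "qpos": joint angles; "qvel": joint speeds; "joint_efforts": joint torques, N m; "eef_pos": TCP position; "tcp_rot": TCP orientation; "contact_force": force on the tool from outside, world axes, zero at the start; "wrist_torque": the same for the moment, N m; "opening": opening from 0.0 (shut) to 1.0 (fully open).
Only numpy, scipy, OpenCV 4.12 (cv2) and the standard library are available. Lean on these libraries where they do the work, as an engineer would, in place of code of your own. Each camera call takes 0.05 s, during which the arm holds its last target.

## Working session

There is one attempt and no reset: what is moved stays moved. The work goes in short steps, Python scripts to look and compute and a tool call to move; the robot and the scene stay as the last step left them, time stands still between calls to the robot, and variables do not carry over. Pictures are saved under pics/ and viewed, and the job is handed in when it is done.

Besides the shell and the picture viewer there is one more tool, called after "Call:" by a JSON object that holds its "method" and its "body", one argument or row to a line. carry_out: Moves the arm, as the interface text tells. Its arguments: {"type":"object","properties":{"rows":{"type":"string"},"newtons":{"type":"number"}},"required":["rows"]}

```bash
ls; mkdir -p pics
python3 - <<'E'
from rig import r
import cv2
print(r.sense())
for n in ("scene","top"):
    c=r.get_calibration(n); print(n,c)
    cv2.imwrite(f"pics/{n}0.png",r.grab_frame(n))
E
```

```text
pics
{'clock': 0.0, 'qpos': array([-1.22842857e+00,  3.53659571e-01,  1.63414189e+00, -1.01259976e-05,
        1.15519499e+00, -2.38859578e-03]), 'qvel': array([-0.00213893, -0.00108469,  0.00165577, -0.00135862,  0.00103534,
       -0.00203267]), 'joint_efforts': array([ 1.89681530e-03, -6.05254769e+01, -3.42069376e+01,  1.71142447e-04,
        9.37520061e-03,  2.23854965e-05]), 'eef_pos': array([ 211.06528655, -587.75119259,  216.05124317]), 'tcp_rot': array([-3.14018884e+00,  5.90513049e-06,  3.44760456e-01]), 'contact_force': array([-0.89347578, -0.22707485, -0.48224414]), 'wrist_torque': array([-0.01388397,  0.04000641, -0.03909736]), 'opening': 1.0024878126352865}
scene {'intrinsics': array([[546.75496111,   0.        , 309.98150574],
       [  0.        , 546.75496111, 239.27778262],
       [  0.        ,   0.        ,   1.        ]]), 'k1': -0.046392526643627065, 'position': array([962.59167472, 579.90364116, 659.1901347 ]), 'rotation': array([0.87778843, 0.010119  , 2.49597415])}
top {'intrinsics': array([[450.39877653,   0.        , 321.09253743],
       [  0.        , 450.39877653, 238.09893442],
       [  0.        ,   0.        ,   1.        ]]), 'k1': -0.04701569527862556, 'position': array([443.30492386,  13.24702598, 805.5700568 ]), 'rotation': array([ 0.1033397 , -0.0244106 , -1.59763355])}
```

View pics/top0.png

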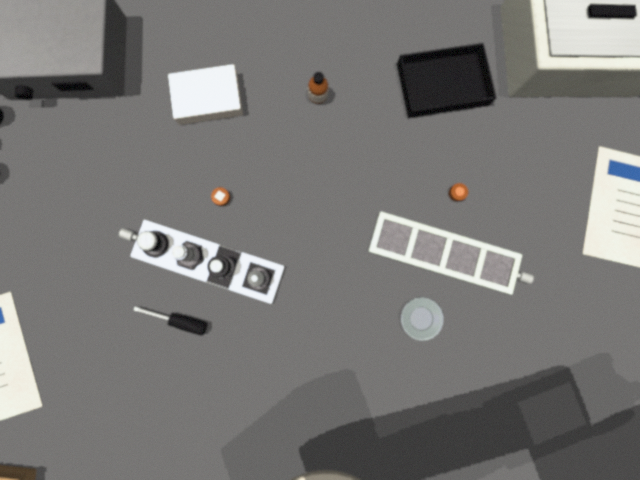

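View pics/scene0.png

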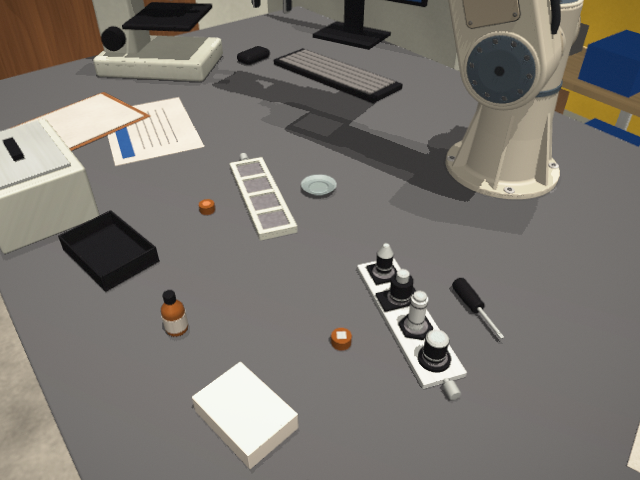

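```bash
cat > h.py <<'E'
import numpy as np, cv2
from scipy.spatial.transform import Rotation as Ro
from rig import r
def rays(c,px):
    px=np.atleast_2d(np.array(px,float)); K=c["intrinsics"]
    d=cv2.undistortPoints(px.reshape(-1,1,2),K,np.array([c["k1"],0,0,0,0.])).reshape(-1,2)
    v=np.c_[d[:,0],-d[:,1],-np.ones(len(d))]
    return v@Ro.from_euler("xyz",c["rotation"]).as_matrix().T
def plane(c,px,z):
    v=rays(c,px); p=c["position"]; return p+v*((z-p[2])/v[:,2])[:,None]
def proj(c,P):
    P=np.atleast_2d(P)-c["position"]; q=P@Ro.from_euler("xyz",c["rotation"]).as_matrix()
    s=np.c_[q[:,0]/-q[:,2],-q[:,1]/-q[:,2]]; s=s*(1+c["k1"]*(s**2).sum(1))[:,None]
    K=c["intrinsics"]; return np.c_[K[0,0]*s[:,0]+K[0,2],K[1,1]*s[:,1]+K[1,2]]
E
cat > a.py <<'E'
from h import *
for n in ("top","scene"):
    c=r.get_calibration(n); im=cv2.imread(f"pics/{n}0.png")
    m=(im.min(2)>165).astype(np.uint8)
    if n=="top": m=(im.min(2)>165).astype(np.uint8)
    m=cv2.morphologyEx(m,cv2.MORPH_CLOSE,np.ones((3,3)))
    cs,_=cv2.findContours(m,cv2.RETR_EXTERNAL,cv2.CHAIN_APPROX_NONE)
    for k in cs:
        if cv2.contourArea(cv2.convexHull(k))<600: continue
        k=cv2.convexHull(k).reshape(-1,2)
        for z in (12,16):
            P=plane(c,k,z)[:,:2].astype(np.float32)
            R=cv2.minAreaRect(P); print(n,z,k.mean(0).round(),np.round(R[0],1),np.round(R[1],1),round(R[2],2))
E
python3 a.py
```

```text
top 12 [429. 318.] [ 376.4 -191. ] [60.9 55.8] 23.25
top 16 [429. 318.] [ 376.8 -190. ] [60.6 55.5] 23.25
top 12 [ 19. 357.] [333.7 521.3] [220.   73.3] 1.55
top 16 [ 19. 357.] [334.2 518.7] [218.9  72.9] 1.55
top 12 [259. 275.] [458.6 107.7] [80.6 71.1] 70.16
top 16 [259. 275.] [458.5 107.2] [80.2 70.7] 70.16
top 12 [180. 253.] [512.8 258.7] [193.8  71.3] 70.25
top 16 [180. 253.] [512.5 257.4] [192.8  70.9] 70.25
top 12 [444. 252.] [ 489.4 -244. ] [298.2  76.7] 71.66
top 16 [444. 252.] [ 489.2 -242.7] [296.7  76.3] 71.66
top 12 [608. 208.] [ 572.7 -561.4] [111.2 209.2] 76.37
top 16 [608. 208.] [ 572.1 -558.5] [110.6 208.1] 76.37
top 12 [204.  91.] [802.6 200.7] [ 89. 125.] 7.39
top 16 [204.  91.] [800.8 199.8] [ 88.6 124.4] 7.39
top 12 [561.  40.] [ 913.7 -542.4] [144.4 227.2] 0.55
top 16 [561.  40.] [ 911.4 -539.6] [143.7 226.1] 0.55
scene 12 [245. 405.] [783.7 180.8] [ 87.7 124.4] 7.51
scene 16 [245. 405.] [784.8 183.3] [ 87.2 123.7] 7.51
scene 12 [425. 346.] [510.4 263. ] [171.4  74.6] 70.19
scene 16 [425. 346.] [513.2 264.9] [170.4  74.2] 70.19
scene 12 [371. 276.] [472.3 101.3] [78.5 37.6] 71.77
scene 16 [371. 276.] [475.4 104.3] [78.  37.3] 71.77
scene 12 [522. 183.] [ 9.2 80.8] [ 85.9 224. ] 79.75
scene 16 [522. 183.] [15.1 83.9] [ 85.4 222.6] 79.75
scene 12 [258. 192.] [ 482.5 -247.7] [299.6  75.4] 71.57
scene 16 [258. 192.] [ 485.4 -242.6] [297.7  75. ] 71.57
scene 12 [157. 131.] [ 553.2 -638.8] [292.7 205.5] 75.53
scene 16 [157. 131.] [ 555.8 -631.3] [290.9 204.3] 75.53
scene 12 [ 80. 133.] [ 750.4 -718.9] [415.4 327.2] 10.18
scene 16 [ 80. 133.] [ 751.7 -710.9] [412.8 325.2] 10.18
scene 12 [164.  53.] [  303.6 -1129.6] [243.4 362.6] 44.79
scene 16 [164.  53.] [  307.6 -1119.1] [241.9 360.3] 44.79
```

```bash
cat > b.py <<'E'
from h import *
for n,box in (("top",(125,215,290,305)),("scene",(350,250,470,388))):
    c=r.get_calibration(n); im=cv2.imread(f"pics/{n}0.png")
    m=(im.min(2)>165).astype(np.uint8); q=np.zeros_like(m); x0,y0,x1,y1=box; q[y0:y1,x0:x1]=m[y0:y1,x0:x1]
    q=cv2.morphologyEx(q,cv2.MORPH_OPEN,np.ones((3,3)))
    if n=="top": q[:, :132]=0
    pts=np.argwhere(q)[:,::-1]
    R=cv2.minAreaRect(plane(c,cv2.convexHull(pts.astype(np.int32)).reshape(-1,2),12)[:,:2].astype(np.float32)); print(n,R)
    big=cv2.resize(im[y0-10:y1+10,x0-10:x1+10],None,fx=4,fy=4,interpolation=cv2.INTER_CUBIC); cv2.imwrite(f"pics/{n}crop.png",big); print(big.shape)
E
python3 b.py
```

```text
top ((490.687255859375, 197.14596557617188), (270.73065185546875, 71.2323226928711), 70.2174072265625)
(440, 740, 3)
scene ((481.1376647949219, 194.63592529296875), (301.7768859863281, 83.302001953125), 70.06968688964844)
(632, 560, 3)
```

View pics/topcrop.png

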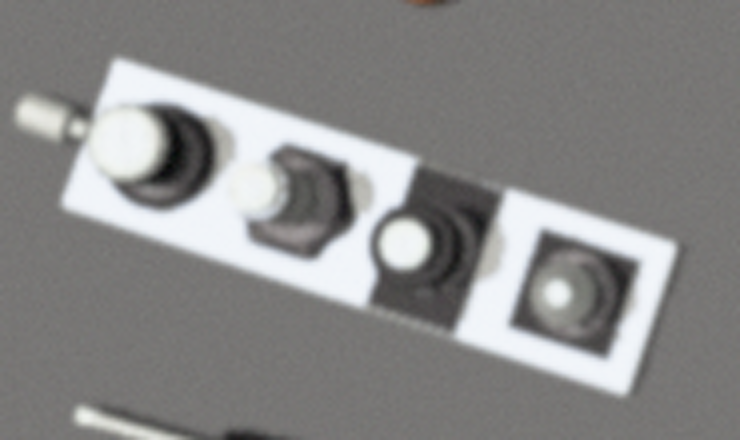

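View pics/scenecrop.png

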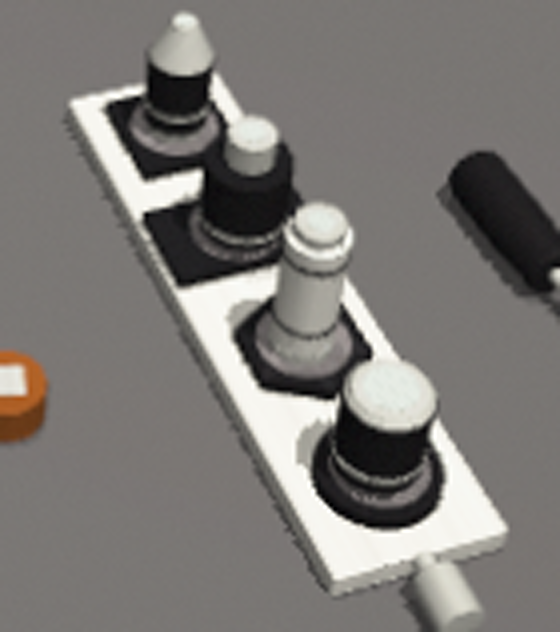

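```bash
cat > d.py <<'E'
from h import *
t=r.get_calibration("top"); s=r.get_calibration("scene")
tp=lambda p:np.array(p)/4+(115,205)-.4
sp=lambda p:np.array(p)/4+(340,240)-.4
C=plane(t,tp([(117,57),(678,242),(630,396),(62,207)]),12); print(C.round(1),C.mean(0), [np.linalg.norm(C[i]-C[i-1]).round(1) for i in range(4)])
S=plane(s,sp([(70,101),(333,580),(506,530),(220,74)]),12);print(S.round(1))
for n,z,a,b in (("short",62,(130,143),(391,393)),("long",84,(257,190),(324,223)),("step",72,(406,243),(253,138)),("cone",76,(558,294),(183,20))):
    A=plane(t,tp(a),z)[0];B=plane(s,sp(b),z)[0]; print(n,A.round(1),B.round(1))
o=C.mean(0)[:2]; 
for th in (-19.8,):
    y=np.array([-np.sin(np.radians(th)),np.cos(np.radians(th))])
    for d in (96,32,-32,-96): print((o+d*y).round(1))
print(r.get_calibration("wrist"))
E
python3 d.py
```

```text
[[567.1 305.5  12. ]
 [478.9  58.   12. ]
 [412.4  80.2  12. ]
 [500.9 329.   12. ]] [489.84007709 193.1627533   12.        ] [np.float64(70.2), np.float64(262.7), np.float64(70.2), np.float64(264.1)]
[[475.7  60.   12. ]
 [565.7 305.9  12. ]
 [501.1 328.9  12. ]
 [411.4  87.2  12. ]]
short [523.2 281.2  62. ] [523.5 284.4  62. ]
long [500.7 222.   84. ] [499.6 224.9  84. ]
step [478.6 164.9  72. ] [478.4 168.   72. ]
cone [456.4 103.   76. ] [454.7 102.3  76. ]
[522.4 283.5]
[500.7 223.3]
[479.  163.1]
[457.3 102.8]
{'intrinsics': array([[391.4971069 ,   0.        , 317.74575646],
       [  0.        , 391.4971069 , 237.91834544],
       [  0.        ,   0.        ,   1.        ]]), 'k1': 0.01231657370929191, 'position': array([ 282.97164915, -561.2924947 ,  373.28697149]), 'rotation': array([-3.01947088e-01,  1.08347921e-03, -1.22711580e+00])}
```

```bash
cat > e.py <<'E'
from h import *
for n,box in (("top",(365,205,540,300)),("scene",(225,145,300,240))):
    c=r.get_calibration(n); im=cv2.imread(f"pics/{n}0.png"); x0,y0,x1,y1=box
    m=np.zeros(im.shape[:2],np.uint8); m[y0:y1,x0:x1]=(im.min(2)>165)[y0:y1,x0:x1]
    m=cv2.morphologyEx(m,cv2.MORPH_CLOSE,np.ones((3,3)))
    cs,h=cv2.findContours(m,cv2.RETR_CCOMP,cv2.CHAIN_APPROX_NONE)
    for k,hh in zip(cs,h[0]):
        if hh[3]<0 or cv2.contourArea(k)<50: continue
        P=plane(c,k.reshape(-1,2),13)[:,:2].astype(np.float32); R=cv2.minAreaRect(P); print(n,np.round(R[0],1),np.round(R[1],1),round(R[2],1))
o=np.array([492,-228.5])
for th in (-18.35,):
    y=np.array([-np.sin(np.radians(th)),np.cos(np.radians(th))])
    for d in (96,32,-32,-96): print((o+d*y).round(1))
E
python3 e.py
```

```text
top [ 463.7 -321.9] [55.3 54. ] 71.1
top [ 483.9 -260.7] [54.7 54.6] 71.5
top [ 504.  -199.6] [54.8 54.5] 71.6
top [ 524.2 -138.5] [54.3 54.3] 71.8
scene [ 518.2 -140.5] [56.3 55.9] 71.5
scene [ 498.  -200.8] [58.  55.9] 71.5
scene [ 477.6 -261.7] [58.4 55.9] 71.5
scene [ 457.1 -323.2] [60.3 56. ] 71.5
[ 522.2 -137.4]
[ 502.1 -198.1]
[ 481.9 -258.9]
[ 461.8 -319.6]
```

```bash
cat > g.py <<'E'
import sys
from h import *
# usage g.py x y z yawdeg : rotation to be done first
t=np.array([float(v) for v in sys.argv[1:4]]); yw=float(sys.argv[4]) if len(sys.argv)>4 else 71.
s=r.sense(); cur=s["tcp_rot"]; Rc=Ro.from_euler("xyz",cur).as_matrix()
turn=-(yw-np.degrees(cur[2]))
Rn=Ro.from_euler("xyz",[np.pi,0,np.radians(yw)]).as_matrix()
print("clock",round(s["clock"],2),"pos",s["eef_pos"].round(1),"rot",cur.round(3),"F",s["contact_force"].round(1),"open",round(s["opening"],3))
print("turn units",round(turn/8,2),"shift units (after turn)",(Rn.T@(t-s["eef_pos"])/30).round(2))
E
python3 g.py 523.3 282.8 140 71
```

```text
clock 0.1 pos [ 211.1 -587.8  216.1] rot [-3.14  -0.     0.345] F [-0.7  0.4  0.8] open 1.0
turn units -6.41 shift units (after turn) [30.83  0.39  2.54]
```

Call:
{"method": "carry_out", "body": {
  "rows": "1 0 0 0 -0.9;1 0 0 0 -0.9;1 0 0 0 -0.9;1 0 0 0 -0.9;1 0 0 0 -0.9;1 0 0 0 -0.9;1 0 0 0 -1;1 0.5 0 0 0;1 1 0 0 0;1 1 0 0 0;1 1 0 0 0;1 1 0 0 0",
  "newtons": 40
}}

```text
clock: 1.6
eef_pos: [255.5, -458.6, 216.6]
tcp_rot: [-3.141, -0.001, 1.235]
contact_force: [1.0, -0.0, -0.8]
opening: 1.005
```

Call:
{"method": "carry_out", "body": {
  "rows": "1 1 0 0 0;1 1 0 0 0;1 1 0 0 0;1 1 0 0 0;1 1 0 0 0;1 1 0 0 0;1 1 0 0 0;1 1 0 0 0;1 1 0 0 0;1 1 0 0 0;1 1 0 0 0;1 1 0 0 0"
}}

```text
clock: 3.1
eef_pos: [372.2, -118.7, 216.6]
tcp_rot: [-3.141, -0.0, 1.235]
contact_force: [1.2, -0.1, -0.0]
opening: 1.001
```

Call:
{"method": "carry_out", "body": {
  "rows": "1 1 0 0 0;1 1 0 0 0;1 1 0 0 0;1 1 0 0 0;1 1 0 0 0;1 1 0 0 0;1 1 0 0 0;1 1 0 0 0;1 1 0 0 0;1 0.8 0 0 0;1 0.5 0 0 0;1 0 0 0 0"
}}

```text
clock: 4.6
eef_pos: [473.2, 172.3, 216.6]
tcp_rot: [-3.141, 0.0, 1.238]
contact_force: [-0.1, -0.2, -0.8]
opening: 1.003
```

```bash
python3 g.py 523.3 282.8 140 71; python3 -c "
from h import *
c=r.get_calibration('wrist');print(c['position'],c['rotation']);cv2.imwrite('pics/w1.png',r.grab_frame('wrist'))
print(proj(c,[(523.3,282.8,62),(500.2,223.4,84),(478.5,166.4,72),(455.5,102.7,76)]))"
```

```text
clock 4.6 pos [473.2 172.3 216.6] rot [-3.141  0.     1.238] F [-0.1 -0.2 -0.8] open 1.003
turn units -0.01 shift units (after turn) [4.03 0.38 2.55]
[498.48051704 245.0256885  373.74840543] [-0.30207209  0.00077759 -0.33366205]
[[333.36390097  52.27153493]
 [330.13196182 144.69731153]
 [326.65940534 222.1201631 ]
 [325.17847787 301.40707336]]
```

View pics/w1.png

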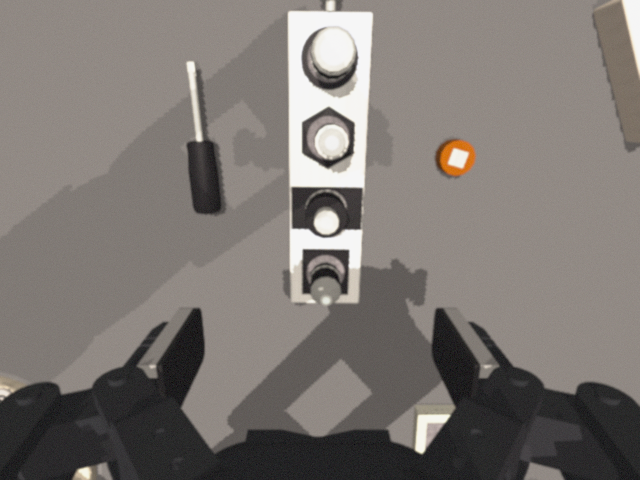

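The wrist view agrees with the estimate: the short top is at about (333,50), long (332,142), step (326,221) and cone (325,299), all within 3 px of the prediction.

Call:
{"method": "carry_out", "body": {
  "rows": "1 0.6 0.1 0 0;1 1 0.1 0 0;1 1 0.2 0 0;1 0.9 0 0 0;1 0.5 0 0.5 0;1 0 0 1 0;1 0 0 1 0;1 0 0 0.5 0;1 0 0 0 0"
}}

```text
clock: 5.78
eef_pos: [523.4, 280.7, 125.5]
tcp_rot: [-3.14, 0.002, 1.238]
contact_force: [-0.7, 0.1, -0.1]
opening: 0.997
```

```bash
python3 g.py 523.3 282.8 51 71
```

```text
clock 5.78 pos [523.4 280.7 125.5] rot [-3.140e+00  2.000e-03  1.238e+00] F [-0.7  0.1 -0.1] open 0.997
turn units -0.01 shift units (after turn) [ 0.07 -0.02  2.48]
```

Call:
{"method": "carry_out", "body": {
  "rows": "1 0.07 0 0.7 0;1 0 0 0.8 0;1 0 0 0.6 0;1 0 0 0.38 0;1 0 0 0 0;0 0 0 0 0;0 0 0 0 0;0 0 0 0 0;0 0 0 0 0;0 0 0 0 0;0 0 0 0 0;0 0 0 0 0"
}}

```text
clock: 7.28
eef_pos: [524.8, 283.3, 52.4]
tcp_rot: [-3.142, -0.0, 1.238]
contact_force: [-0.3, -0.3, -0.0]
opening: 0.0
```

```bash
python3 g.py 523.3 282.8 51 71; python3 -c "
from h import *
cv2.imwrite('pics/w2.png',r.grab_frame('wrist'));cv2.imwrite('pics/s2.png',r.grab_frame('scene')[220:420,320:520].repeat(3,0).repeat(3,1))"
```

```text
clock 7.28 pos [524.8 283.3  52.4] rot [-3.142 -0.     1.238] F [-0.3 -0.3 -0. ] open 0.0
turn units -0.01 shift units (after turn) [-0.03 -0.04  0.05]
```

View pics/s2.png

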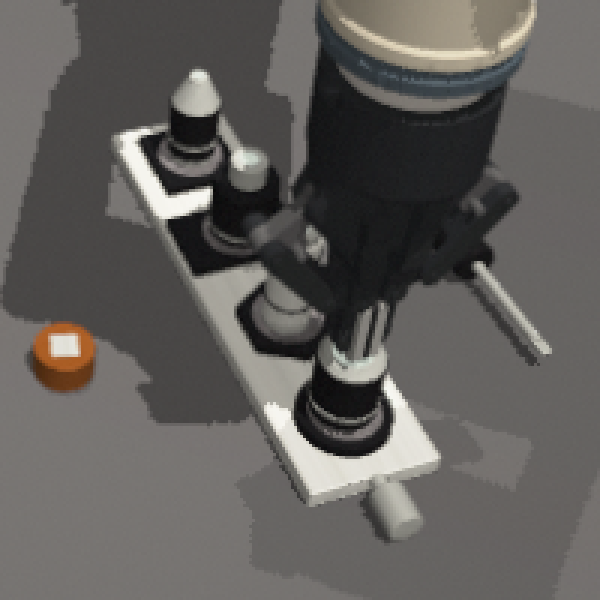

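View pics/w2.png

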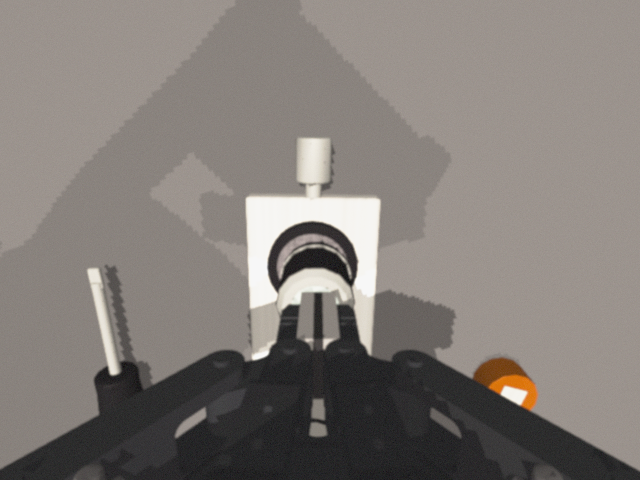

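```bash
python3 -c "
from h import *
s=r.sense();p=s['eef_pos'];R=Ro.from_euler('xyz',s['tcp_rot']).as_matrix()
for n in('wrist','scene','top'):
  c=r.get_calibration(n);print(n,c['position']);print('lens top/base',proj(c,[(523.3,282.8,62),(523.3,282.8,18),(523.3,282.8,40)]).round())
  print('tcp,tip,-20',proj(c,[p,p+R[:,2]*22,p-R[:,2]*20]).round())
cv2.imwrite('pics/t2.png',r.grab_frame('top')[180:330,100:300].repeat(4,0).repeat(4,1))
"
```

```text
wrist [549.99608001 355.97602829 209.51266933]
lens top/base [[315. 311.]
 [316. 271.]
 [315. 289.]]
tcp,tip,-20 [[318. 299.]
 [318. 279.]
 [318. 321.]]
scene [962.59167472 579.90364116 659.1901347 ]
lens top/base [[437. 337.]
 [432. 357.]
 [434. 347.]]
tcp,tip,-20 [[435. 342.]
 [433. 352.]
 [437. 333.]]
top [443.30492386  13.24702598 805.5700568 ]
lens top/base [[146. 240.]
 [155. 243.]
 [151. 242.]]
tcp,tip,-20 [[148. 240.]
 [152. 241.]
 [144. 239.]]
```

View pics/t2.png

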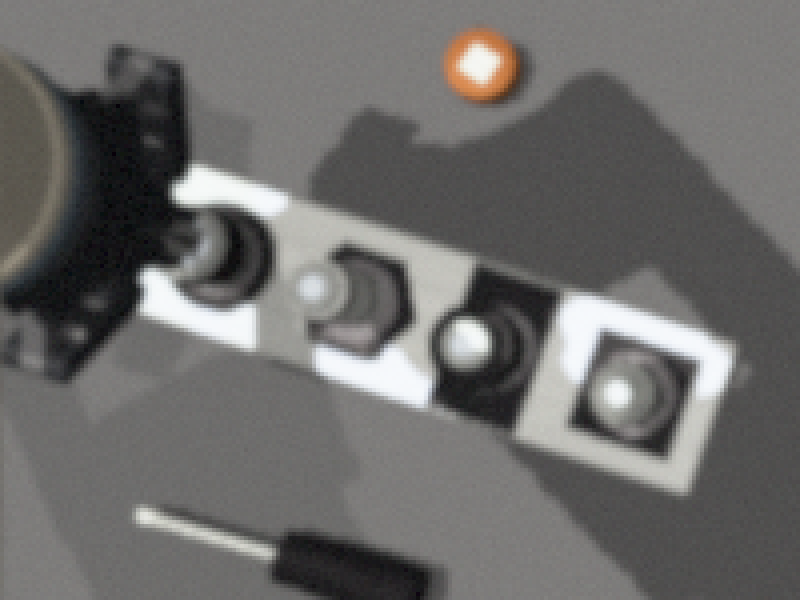

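```bash
python3 -c "
from h import *
c=r.get_calibration('wrist')
print(proj(c,[(567,305.7,12),(501,329,12)]).round(), 'seen (379,197),(247,197)')
y=np.array([.3387,.9409])
o=np.array([489.8,193.4])
print(proj(c,[(*(o+162*y),12),(*(o+96*y),18)]).round(), 'seen (313,138)')
print(r.sense()['qpos'])
"
```

```text
[[381. 202.]
 [245. 201.]] seen (379,197),(247,197)
[[314. 140.]
 [313. 270.]] seen (313,138)
[ 4.92444770e-01  5.07351632e-01  1.81725475e+00 -4.51973758e-07
  8.17007286e-01  8.24858735e-01]
```

```bash
python3 -c "
from h import *
im=r.grab_frame('wrist')[200:400,180:450]; cv2.imwrite('pics/w3.png',cv2.resize(im,None,fx=2.9,fy=2.9,interpolation=cv2.INTER_CUBIC))
im=r.grab_frame('scene')[300:390,390:490]; cv2.imwrite('pics/s3.png',cv2.resize(im,None,fx=6,fy=6,interpolation=cv2.INTER_CUBIC))"
```

```text
(no output)
```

View pics/w3.png

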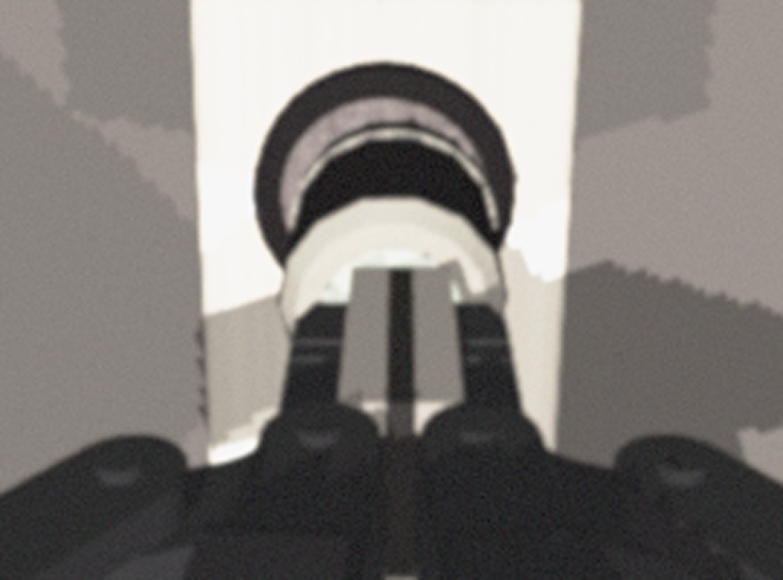

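View pics/s3.png

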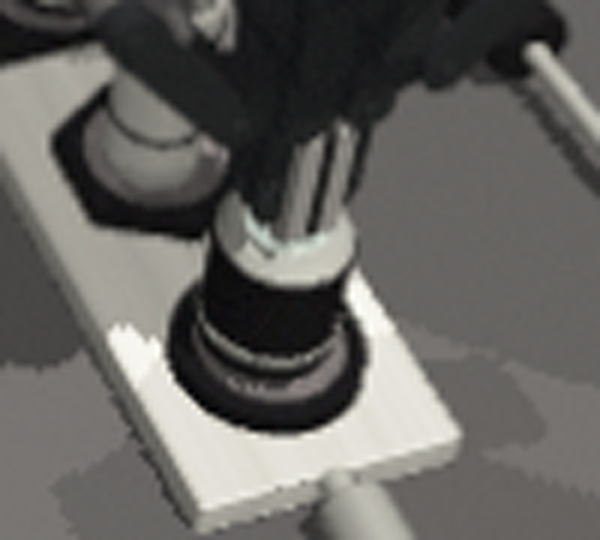

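```bash
python3 -c "
from h import *
w=r.get_calibration('wrist');s=r.get_calibration('scene')
def tri(a,b):
  d1=rays(w,a)[0];d2=rays(s,b)[0]
  A=np.c_[d1,-d2];k=np.linalg.lstsq(A,s['position']-w['position'],rcond=None)[0]
  return w['position']+k[0]*d1, s['position']+k[1]*d2
for a,b in (((318,292),(440,340)),((318,296),(440,340)),((318,292),(437,342))): print(tri(a,b))
print(r.sense()['opening'],r.sense()['contact_force'])
"
```

```text
(array([528.33979108, 293.36195722,  68.44528941]), array([528.38948542, 292.68330456,  68.73887072]))
(array([527.71382997, 291.55388543,  68.06656942]), array([527.67845725, 292.21296665,  67.77197674]))
(array([526.72383897, 288.69041965,  57.91993361]), array([526.808368  , 287.56023707,  58.40857224]))
-2.858216689896632e-05 [ 0.18051436  0.5423849  -0.13091361]
```

The fingers shut just above the lens: rays from the two views meet at about z = 66 for the tips. That contradicts the stated tip offset, so I'll raise the tool and measure it against a clear background.

Call:
{"method": "carry_out", "body": {
  "rows": "0 0 0 -0.5 0;0 0 0 -1 0;0 0 0 -0.5 0;0 0 0 0 0;0 0 0 0 0"
}}

```text
clock: 8.15
eef_pos: [524.4, 283.0, 111.9]
tcp_rot: [-3.141, 0.001, 1.238]
contact_force: [0.1, 0.7, -0.5]
opening: 0.002
```

```bash
python3 -c "
from h import *
st=r.sense();p=st['eef_pos'];R=Ro.from_euler('xyz',st['tcp_rot']).as_matrix();print(p,st['contact_force'])
for n,(x0,y0,x1,y1) in dict(scene=(370,230,510,380),wrist=(240,230,400,350)).items():
  c=r.get_calibration(n);im=r.grab_frame(n)
  print(n,proj(c,[p+R[:,2]*k for k in (-40,-20,0,22)]).round())
  cv2.imwrite(f'pics/{n}4.png',cv2.resize(im[y0:y1,x0:x1],None,fx=4,fy=4,interpolation=cv2.INTER_CUBIC))
"
```

```text
[524.36894648 283.04697267 111.86719601] [ 0.08684354  0.73684232 -0.47385084]
scene [[446. 292.]
 [444. 303.]
 [441. 313.]
 [439. 324.]]
wrist [[318. 351.]
 [318. 321.]
 [318. 299.]
 [318. 279.]]
```

View pics/scene4.png

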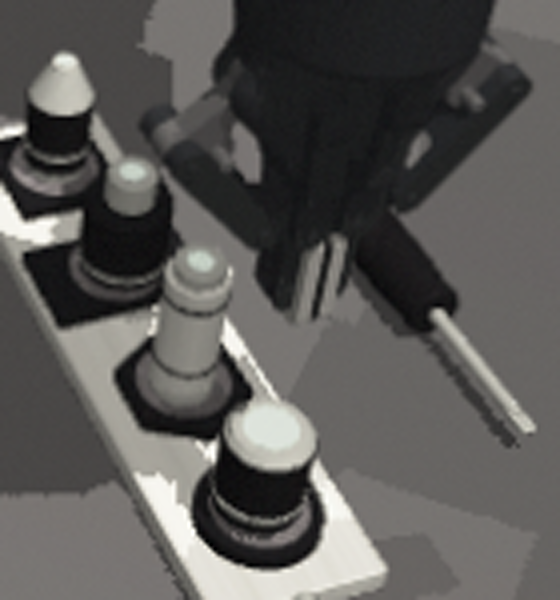

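View pics/wrist4.png

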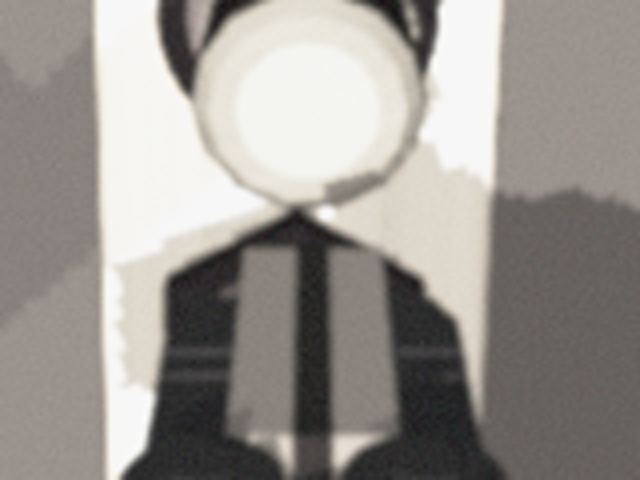

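```bash
python3 -c "
from h import *
st=r.sense();p=st['eef_pos'];R=Ro.from_euler('xyz',st['tcp_rot']).as_matrix()
for n in ('scene','wrist'):
  c=r.get_calibration(n)
  for x in (0,11):
    print(n,x,[(k,*proj(c,p+R[:,0]*x+R[:,2]*k)[0].round()) for k in (-40,-20,-15,-10,-5,0,10,22)])
c=r.get_calibration('wrist');print(proj(c,[(523.3,282.8,62)]),'seen 317.5,258')
c=r.get_calibration('scene');print(proj(c,[(523.3,282.8,62)]))
"
```

```text
scene 0 [(-40, np.float64(446.0), np.float64(293.0)), (-20, np.float64(444.0), np.float64(303.0)), (-15, np.float64(443.0), np.float64(306.0)), (-10, np.float64(442.0), np.float64(308.0)), (-5, np.float64(442.0), np.float64(311.0)), (0, np.float64(441.0), np.float64(313.0)), (10, np.float64(440.0), np.float64(318.0)), (22, np.float64(439.0), np.float64(324.0))]
scene 11 [(-40, np.float64(450.0), np.float64(298.0)), (-20, np.float64(448.0), np.float64(309.0)), (-15, np.float64(447.0), np.float64(312.0)), (-10, np.float64(446.0), np.float64(314.0)), (-5, np.float64(446.0), np.float64(317.0)), (0, np.float64(445.0), np.float64(319.0)), (10, np.float64(444.0), np.float64(324.0)), (22, np.float64(443.0), np.float64(330.0))]
wrist 0 [(-40, np.float64(318.0), np.float64(350.0)), (-20, np.float64(318.0), np.float64(321.0)), (-15, np.float64(318.0), np.float64(315.0)), (-10, np.float64(318.0), np.float64(309.0)), (-5, np.float64(318.0), np.float64(304.0)), (0, np.float64(318.0), np.float64(299.0)), (10, np.float64(318.0), np.float64(289.0)), (22, np.float64(318.0), np.float64(279.0))]
wrist 11 [(-40, np.float64(318.0), np.float64(322.0)), (-20, np.float64(318.0), np.float64(296.0)), (-15, np.float64(318.0), np.float64(290.0)), (-10, np.float64(318.0), np.float64(285.0)), (-5, np.float64(318.0), np.float64(280.0)), (0, np.float64(318.0), np.float64(275.0)), (10, np.float64(318.0), np.float64(267.0)), (22, np.float64(318.0), np.float64(258.0))]
[[316.60561397 259.97835633]] seen 317.5,258
[[436.57830957 337.06787353]]
```

In both views the shut tips sit about 17 mm behind the reported TCP, not 22 mm ahead of it. The lens and rail projections still agree with the calibration. So I'll grasp with the TCP lower, at about z = 9. The tips then stay at or above z = 26, clear of the 18 mm pad top.

Call:
{"method": "carry_out", "body": {
  "rows": "1 0 0 0 0;1 0 0 0 0;1 0 0 0 0;1 -0.05 -0.03 0.5 0;1 0 0 0.9 0;1 0 0 0.6 0;1 0 0 0 0"
}}

```text
clock: 9.12
eef_pos: [522.2, 281.5, 50.5]
tcp_rot: [-3.139, 0.002, 1.238]
contact_force: [-0.0, -1.0, 0.2]
opening: 0.997
```

```bash
python3 g.py 523.3 282.8 10 71; python3 -c "
from h import *
for n,(x0,y0,x1,y1) in dict(scene=(370,230,510,380),wrist=(120,200,520,480)).items():
  im=r.grab_frame(n);f=4 if n=='scene' else 2
  cv2.imwrite(f'pics/{n}5.png',cv2.resize(im[y0:y1,x0:x1],None,fx=f,fy=f,interpolation=cv2.INTER_CUBIC))
"
```

```text
clock 9.12 pos [522.2 281.5  50.5] rot [-3.139e+00  2.000e-03  1.238e+00] F [-0.  -1.   0.2] open 0.997
turn units -0.01 shift units (after turn) [0.05 0.02 1.35]
```

View pics/scene5.png

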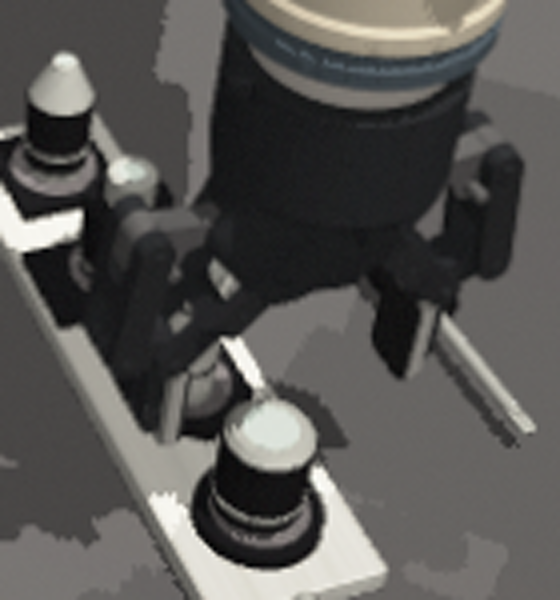

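View pics/wrist5.png

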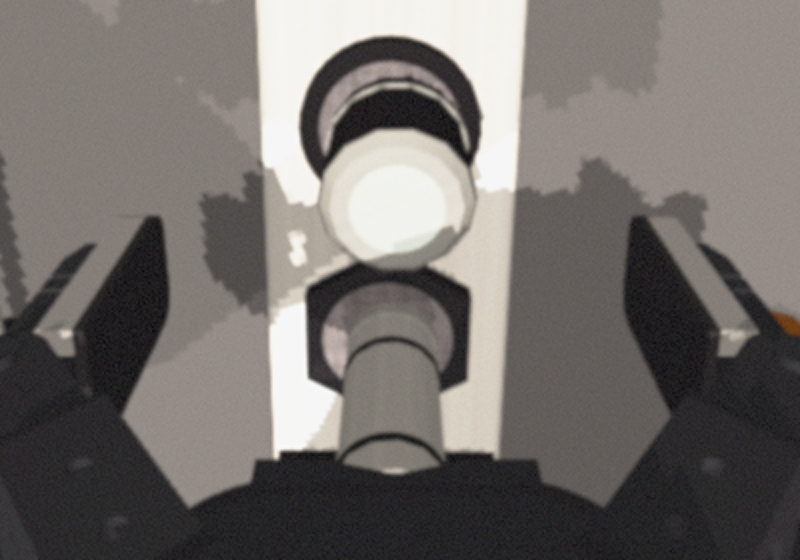

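Call:
{"method": "carry_out", "body": {
  "rows": "1 0.05 0.02 0.4 0;1 0 0 0.5 0;1 0 0 0.45 0;1 0 0 0 0;0 0 0 0 0;0 0 0 0 0;0 0 0 0 0;0 0 0 0 0;0 0 0 0 0;0 0 0 0 0"
}}

```text
clock: 10.48
eef_pos: [524.8, 283.5, 12.5]
tcp_rot: [3.141, -0.001, 1.238]
contact_force: [-0.7, -0.5, 6.3]
opening: 0.386
```

```bash
python3 g.py 523.3 282.8 10 71; python3 -c "
from h import *
for n,(x0,y0,x1,y1) in dict(scene=(370,230,510,380),wrist=(120,200,520,480)).items():
  im=r.grab_frame(n);f=4 if n=='scene' else 2
  cv2.imwrite(f'pics/{n}6.png',cv2.resize(im[y0:y1,x0:x1],None,fx=f,fy=f,interpolation=cv2.INTER_CUBIC))
"
```

```text
clock 10.47 pos [524.8 283.5  12.5] rot [ 3.141e+00 -1.000e-03  1.238e+00] F [-0.7 -0.5  6.3] open 0.386
turn units -0.01 shift units (after turn) [-0.04 -0.04  0.08]
```

View pics/scene6.png

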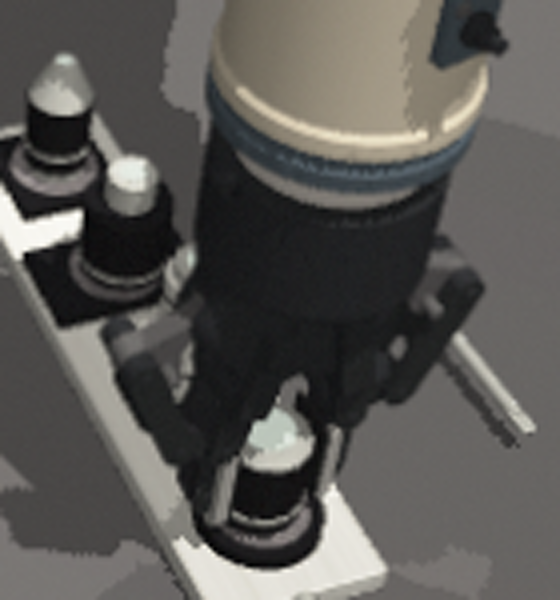

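View pics/wrist6.png

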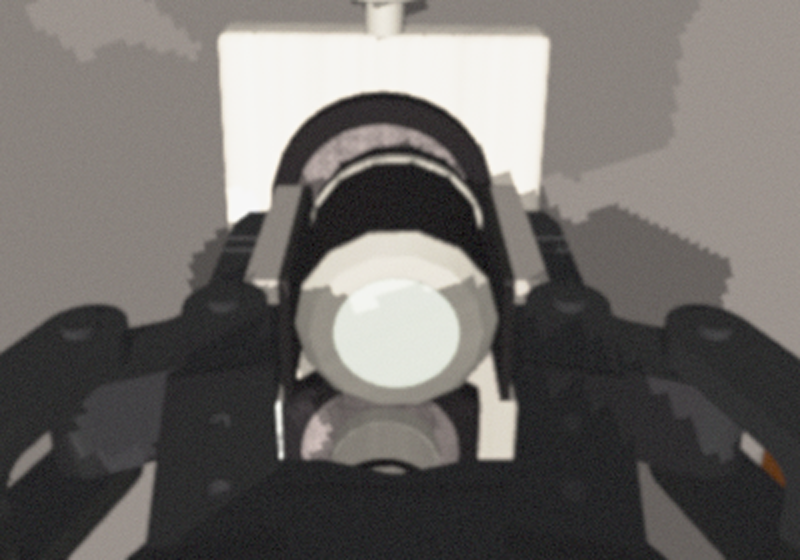

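```bash
python3 -c "
from h import *
st=r.sense();p=st['eef_pos'];R=Ro.from_euler('xyz',st['tcp_rot']).as_matrix()
for n,o,f in (('scene',(370,230),4),('wrist',(120,200),2)):
  c=r.get_calibration(n)
  for y in(-20,20):
    print(n,y,[(k,*((proj(c,p+R@np.array([11,y,k]))[0]-o)*f).round()) for k in (-25,-20,-15,-10,-5,0)])
"
```

```text
scene -20 [(-25, np.float64(320.0), np.float64(485.0)), (-20, np.float64(318.0), np.float64(494.0)), (-15, np.float64(316.0), np.float64(503.0)), (-10, np.float64(313.0), np.float64(511.0)), (-5, np.float64(311.0), np.float64(520.0)), (0, np.float64(309.0), np.float64(529.0))]
scene 20 [(-25, np.float64(219.0), np.float64(514.0)), (-20, np.float64(217.0), np.float64(523.0)), (-15, np.float64(216.0), np.float64(531.0)), (-10, np.float64(214.0), np.float64(540.0)), (-5, np.float64(212.0), np.float64(549.0)), (0, np.float64(210.0), np.float64(557.0))]
wrist -20 [(-25, np.float64(288.0), np.float64(203.0)), (-20, np.float64(292.0), np.float64(191.0)), (-15, np.float64(295.0), np.float64(180.0)), (-10, np.float64(298.0), np.float64(170.0)), (-5, np.float64(301.0), np.float64(160.0)), (0, np.float64(303.0), np.float64(151.0))]
wrist 20 [(-25, np.float64(503.0), np.float64(203.0)), (-20, np.float64(500.0), np.float64(191.0)), (-15, np.float64(497.0), np.float64(180.0)), (-10, np.float64(494.0), np.float64(170.0)), (-5, np.float64(491.0), np.float64(160.0)), (0, np.float64(488.0), np.float64(151.0))]
```

Call:
{"method": "carry_out", "body": {
  "rows": "0 0 0 -0.15 0;0 0 0 -0.3 0;0 0 0 -0.5 0;0 0 0 -0.7 0;0 0 0 -0.6 0;0 0 0 -0.4 0;0 0 0 -0.1 0;0 0 0 0 0",
  "newtons": 50
}}

```text
clock: 11.58
eef_pos: [524.3, 283.3, 94.2]
tcp_rot: [-3.141, 0.0, 1.238]
contact_force: [-0.2, 0.6, -1.6]
opening: 0.389
```

```bash
python3 g.py 462.8 -320 92 71.6; python3 -c "
from h import *
for n,(x0,y0,x1,y1) in dict(scene=(370,190,510,380)).items():
  im=r.grab_frame(n);f=3
  cv2.imwrite(f'pics/{n}7.png',cv2.resize(im[y0:y1,x0:x1],None,fx=f,fy=f,interpolation=cv2.INTER_CUBIC))
"
```

```text
clock 11.57 pos [524.3 283.3  94.2] rot [-3.141  0.     1.238] F [-0.2  0.6 -1.6] open 0.389
turn units -0.08 shift units (after turn) [-19.73   4.4    0.07]
```

View pics/scene7.png

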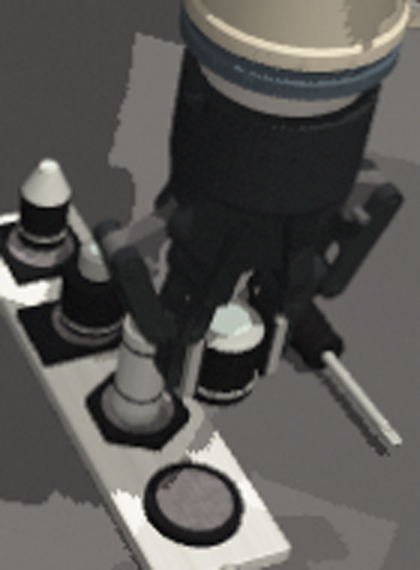

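The lens is lifted upright and its pad is empty. Next I'll carry it to the compartment at the tray's thumbscrew end.

Call:
{"method": "carry_out", "body": {
  "rows": "0 -0.3 0.1 0 -0.08;0 -0.6 0.2 0 0;0 -0.9 0.2 0 0;0 -1 0.2 0 0;0 -1 0.2 0 0;0 -1 0.2 0 0;0 -1 0.2 0 0;0 -1 0.2 0 0;0 -1 0.2 0 0;0 -1 0.2 0 0;0 -1 0.2 0 0;0 -1 0.2 0 0"
}}

```text
clock: 13.12
eef_pos: [486.5, -47.8, 94.2]
tcp_rot: [-3.141, 0.0, 1.249]
contact_force: [-0.0, -0.2, -1.1]
opening: 0.383
```

Call:
{"method": "carry_out", "body": {
  "rows": "0 -1 0.2 0 0;0 -1 0.2 0 0;0 -1 0.2 0 0;0 -1 0.2 0 0;0 -1 0.2 0 0;0 -1 0.2 0 0;0 -1 0.2 0 0;0 -0.9 0.3 0 0;0 -0.6 0.2 0 0;0 -0.3 0.1 0 0;0 0 0 0 0;0 0 0 0 0"
}}

```text
clock: 14.62
eef_pos: [461.0, -314.5, 94.2]
tcp_rot: [-3.141, -0.0, 1.25]
contact_force: [-0.0, 0.4, -1.6]
opening: 0.382
```

```bash
python3 g.py 462.8 -320 4.5 71.6; python3 -c "
from h import *
c=r.get_calibration('wrist');print(proj(c,[(462.3,-321,10),(482.3,-260,10)]))
cv2.imwrite('pics/w8.png',r.grab_frame('wrist'))
"
```

```text
clock 14.62 pos [ 461.  -314.5   94.2] rot [-3.141 -0.     1.25 ] F [-0.   0.4 -1.6] open 0.382
turn units 0.0 shift units (after turn) [-0.15  0.12  2.99]
[[323.05613893 249.04967004]
 [322.94850599 148.20947353]]
```

View pics/w8.png

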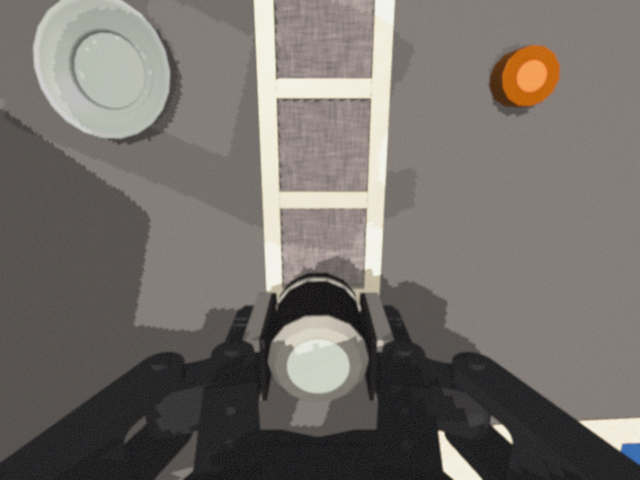

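Compartment 1's felt is centred near (322,249), matching the prediction. I'll lower the lens.

Call:
{"method": "carry_out", "body": {
  "rows": "0 -0.15 0.12 0.3 0;0 0 0 0.6 0;0 0 0 0.7 0;0 0 0 0.6 0;0 0 0 0.4 0;0 0 0 0.2 0;0 0 0 0 0;0 0 0 0 0"
}}

```text
clock: 15.68
eef_pos: [463.5, -321.0, 10.9]
tcp_rot: [3.141, 0.0, 1.25]
contact_force: [0.3, -0.4, -1.4]
opening: 0.386
```

Call:
{"method": "carry_out", "body": {
  "rows": "0 0 0 0.05 0;0 0 0 0.05 0;0 0 0 0.04 0;0 0 0 0.03 0;0 0 0 0 0"
}}

```text
clock: 16.3
eef_pos: [463.1, -320.7, 5.2]
tcp_rot: [-3.141, -0.0, 1.25]
contact_force: [0.2, 0.5, 0.1]
opening: 0.385
```

```bash
python3 g.py 462.8 -320 4.5 71.6
```

```text
clock 16.3 pos [ 463.1 -320.7    5.2] rot [-3.141 -0.     1.25 ] F [0.2 0.5 0.1] open 0.385
turn units -0.0 shift units (after turn) [ 0.02 -0.02  0.02]
```

Call:
{"method": "carry_out", "body": {
  "rows": "0 0 0 0.03 0;0 0 0 0 0"
}}

```text
clock: 16.55
eef_pos: [463.2, -320.8, 4.5]
tcp_rot: [3.141, 0.0, 1.25]
contact_force: [-1.2, -0.3, 2.6]
opening: 0.385
```

Call:
{"method": "carry_out", "body": {
  "rows": "0.6 0 0 0 0;0.8 0 0 0 0;1 0 0 0 0;1 0 0 0 0;1 0 0 -0.3 0;1 0 0 -0.8 0;1 0 0 -1 0;1 0 0 -0.7 0;1 0 0 -0.2 0;1 0 0 0 0"
}}

```text
clock: 17.8
eef_pos: [463.2, -320.7, 94.6]
tcp_rot: [3.141, 0.0, 1.25]
contact_force: [-0.1, 0.4, -1.2]
opening: 1.002
```

```bash
python3 g.py 500.2 223.4 92 71; python3 -c "
from h import *
cv2.imwrite('pics/w9.png',r.grab_frame('wrist'))
cv2.imwrite('pics/s9.png',r.grab_frame('scene')[100:300,180:400].repeat(3,0).repeat(3,1))
"
```

```text
clock 17.8 pos [ 463.2 -320.7   94.6] rot [3.141 0.    1.25 ] F [-0.1  0.4 -1.2] open 1.002
turn units 0.07 shift units (after turn) [17.55 -4.74  0.09]
```

View pics/s9.png

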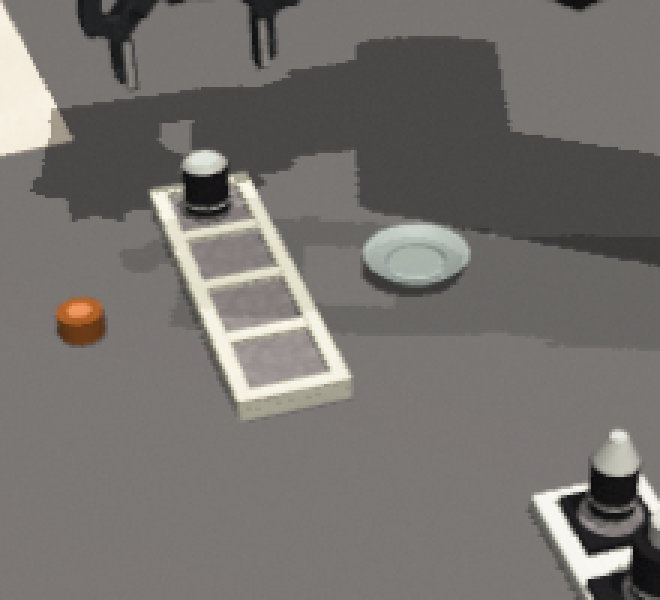

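The short objective stands upright in the end compartment. The long one is next.

Call:
{"method": "carry_out", "body": {
  "rows": "1 0.5 0 0 0.07;1 1 -0.3 0 0;1 1 -0.3 0 0;1 1 -0.3 0 0;1 1 -0.3 0 0;1 1 -0.3 0 0;1 1 -0.3 0 0;1 1 -0.3 0 0;1 1 -0.3 0 0;1 1 -0.3 0 0;1 1 -0.3 0 0;1 1 -0.3 0 0"
}}

```text
clock: 19.4
eef_pos: [480.8, 39.6, 93.9]
tcp_rot: [-3.141, 0.0, 1.24]
contact_force: [0.7, -0.3, -0.3]
opening: 0.998
```

Call:
{"method": "carry_out", "body": {
  "rows": "1 1 -0.3 0 0;1 1 -0.3 0 0;1 1 -0.3 0 0;1 1 -0.3 0 0;1 1 -0.24 0 0;1 1 0 0 0;1 0.7 0 0 0;1 0.35 0 0 0;1 0 0 0 0;1 0 0 0 0"
}}

```text
clock: 20.65
eef_pos: [508.9, 251.1, 94.2]
tcp_rot: [-3.141, 0.001, 1.239]
contact_force: [-0.5, 0.6, 0.5]
opening: 1.0
```

```bash
python3 g.py 500.2 223.4 16 71; python3 -c "
from h import *
c=r.get_calibration('wrist');print(proj(c,[(500.2,223.4,84),(500.2,223.4,18)]))
cv2.imwrite('pics/w10.png',r.grab_frame('wrist'))
"
```

```text
clock 20.65 pos [508.9 251.1  94.2] rot [-3.141e+00  1.000e-03  1.239e+00] F [-0.5  0.6  0.5] open 1.0
turn units 0.0 shift units (after turn) [-0.97  0.03  2.61]
[[319.45418993 343.19323816]
 [319.13182107 286.77330879]]
```

View pics/w10.png

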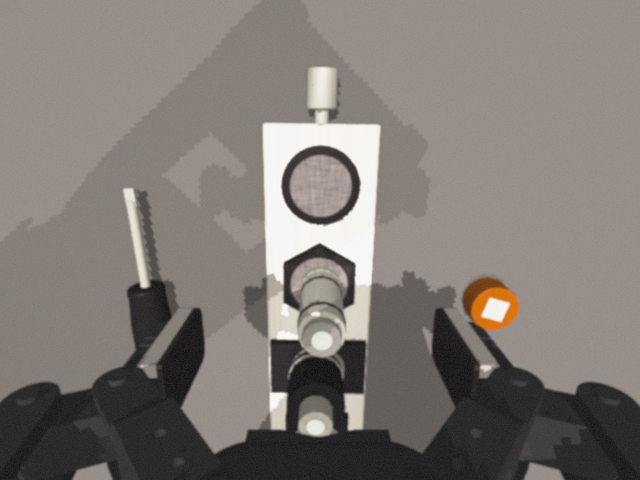

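Call:
{"method": "carry_out", "body": {
  "rows": "1 -0.4 0.03 0 0;1 -0.57 0 0 0;1 0 0 0.4 0;1 0 0 0.7 0;1 0 0 0.7 0;1 0 0 0.5 0;1 0 0 0.3 0;1 0 0 0 0;1 0 0 0 0"
}}

```text
clock: 21.82
eef_pos: [501.2, 224.2, 16.8]
tcp_rot: [3.141, -0.001, 1.24]
contact_force: [0.3, -0.7, -1.1]
opening: 1.005
```

Call:
{"method": "carry_out", "body": {
  "rows": "0 0 0 0 0;0 0 0 0 0;0 0 0 0 0;0 0 0 0 0;0 0 0 0 0;0 0 0 0 0;0 0 0 0 0"
}}

```text
clock: 22.7
eef_pos: [500.9, 224.1, 16.7]
tcp_rot: [3.141, -0.0, 1.24]
contact_force: [-1.4, 0.0, 6.0]
opening: 0.284
```

```bash
python3 g.py 482.3 -260 96 71.6; python3 -c "
from h import *
cv2.imwrite('pics/s11.png',r.grab_frame('scene')[220:390,350:500].repeat(3,0).repeat(3,1))
"
```

```text
clock 22.7 pos [500.9 224.1  16.7] rot [ 3.141 -0.     1.24 ] F [-1.4  0.   6. ] open 0.284
turn units -0.07 shift units (after turn) [-15.51   4.51  -2.64]
```

View pics/s11.png

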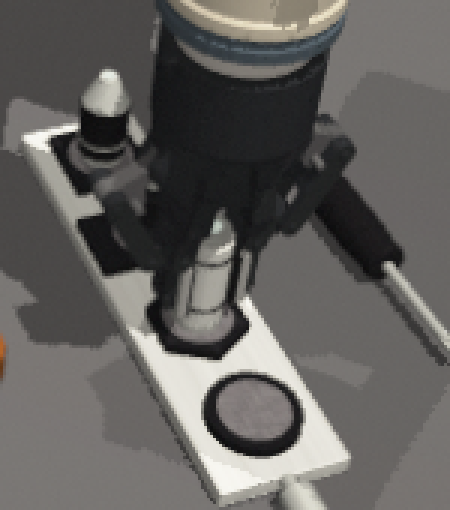

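The long objective is gripped at an opening of 24 mm. I'll lift and carry it.

Call:
{"method": "carry_out", "body": {
  "rows": "0 0 0 -0.15 0;0 0 0 -0.3 0;0 0 0 -0.5 0;0 0 0 -0.7 0;0 0 0 -0.6 0;0 0 0 -0.3 0;0 0 0 -0.1 0;0 -0.3 0.1 0 -0.07;0 -0.6 0.3 0 0;0 -0.9 0.3 0 0;0 -1 0.3 0 0;0 -1 0.3 0 0"
}}

```text
clock: 24.25
eef_pos: [501.1, 101.3, 95.3]
tcp_rot: [-3.141, 0.001, 1.249]
contact_force: [0.5, -0.5, -2.1]
opening: 0.28
```

Call:
{"method": "carry_out", "body": {
  "rows": "0 -1 0.3 0 0;0 -1 0.3 0 0;0 -1 0.3 0 0;0 -1 0.3 0 0;0 -1 0.3 0 0;0 -1 0.3 0 0;0 -1 0.3 0 0;0 -1 0.3 0 0;0 -1 0.3 0 0;0 -1 0.3 0 0;0 -0.9 0.2 0 0;0 -0.5 0 0 0"
}}

```text
clock: 25.75
eef_pos: [483.6, -253.1, 95.3]
tcp_rot: [-3.141, 0.0, 1.248]
contact_force: [-0.7, -0.5, -1.3]
opening: 0.279
```

Call:
{"method": "carry_out", "body": {
  "rows": "0 -0.31 0 0 0;0 0 0 0 0;0 0 0 0 0"
}}

```text
clock: 26.12
eef_pos: [481.8, -259.5, 95.8]
tcp_rot: [-3.141, -0.0, 1.25]
contact_force: [-0.3, 0.8, -1.2]
opening: 0.279
```

```bash
python3 g.py 482.3 -260 8.7 71.6; python3 -c "
from h import *
c=r.get_calibration('wrist');print(proj(c,[(482.3,-260,10),(502.5,-199,10)]))
cv2.imwrite('pics/w12.png',r.grab_frame('wrist'))
"
```

```text
clock 26.12 pos [ 481.8 -259.5   95.8] rot [-3.141 -0.     1.25 ] F [-0.3  0.8 -1.2] open 0.279
turn units 0.0 shift units (after turn) [-0.01  0.02  2.9 ]
[[318.85005137 240.42315528]
 [318.71374978 138.72897467]]
```

View pics/w12.png

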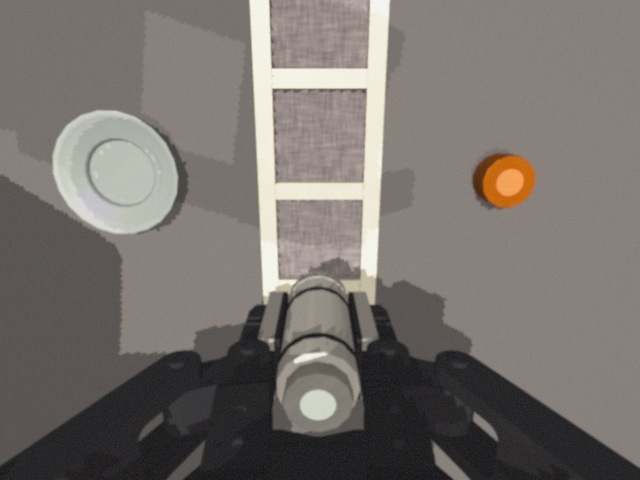

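Call:
{"method": "carry_out", "body": {
  "rows": "0 0 0 0.3 0;0 0 0 0.6 0;0 0 0 0.7 0;0 0 0 0.6 0;0 0 0 0.3 0;0 0 0 0.15 0;0 0 0 0.06 0;0 0 0 0.05 0;0 0 0 0.04 0;0 0 0 0.04 0;0 0 0 0 0;0 0 0 0 0"
}}

```text
clock: 27.68
eef_pos: [481.9, -260.1, 10.8]
tcp_rot: [3.141, 0.0, 1.25]
contact_force: [-0.0, -1.3, -2.1]
opening: 0.278
```

Call:
{"method": "carry_out", "body": {
  "rows": "0 0 0 0.03 0;0 0 0 0.03 0;0 0 0 0.02 0;0 0 0 0 0;0 0 0 0 0"
}}

```text
clock: 28.3
eef_pos: [481.9, -260.1, 8.7]
tcp_rot: [-3.142, 0.0, 1.25]
contact_force: [-1.2, 0.9, 5.7]
opening: 0.283
```

Call:
{"method": "carry_out", "body": {
  "rows": "0.5 0 0 0 0;0.7 0 0 0 0;1 0 0 0 0;1 0 0 0 0;1 0 0 -0.3 0;1 0 0 -0.8 0;1 0 0 -1 0;1 0 0 -0.6 0;1 0 0 -0.2 0;1 0 0 0 0"
}}

```text
clock: 29.55
eef_pos: [481.8, -260.0, 95.2]
tcp_rot: [3.141, 0.0, 1.25]
contact_force: [-0.2, -0.5, 0.1]
opening: 0.996
```

```bash
python3 g.py 478.5 166.4 95 71; python3 -c "
from h import *
cv2.imwrite('pics/s13.png',r.grab_frame('scene')[100:300,180:400].repeat(3,0).repeat(3,1))
"
```

```text
clock 29.55 pos [ 481.8 -260.    95.2] rot [3.141 0.    1.25 ] F [-0.2 -0.5  0.1] open 0.996
turn units 0.07 shift units (after turn) [ 1.34e+01 -4.73e+00  1.00e-02]
```

View pics/s13.png

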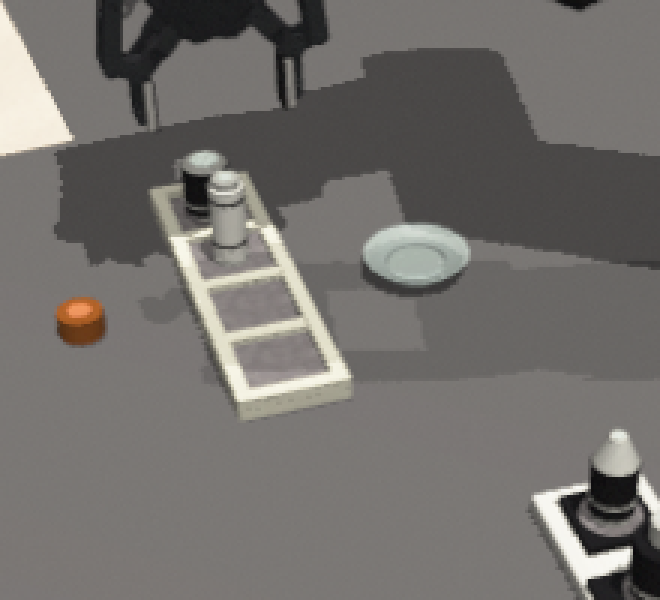

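The long objective stands upright in compartment 2. The step lens is next.

Call:
{"method": "carry_out", "body": {
  "rows": "1 0.5 -0.1 0 0.07;1 1 -0.4 0 0;1 1 -0.4 0 0;1 1 -0.4 0 0;1 1 -0.4 0 0;1 1 -0.4 0 0;1 1 -0.4 0 0;1 1 -0.4 0 0;1 1 -0.4 0 0;1 1 -0.4 0 0;1 1 -0.4 0 0;1 1 -0.4 0 0"
}}

```text
clock: 31.1
eef_pos: [465.0, 111.8, 94.6]
tcp_rot: [-3.14, 0.001, 1.24]
contact_force: [-0.2, 0.3, 0.1]
opening: 0.996
```

Call:
{"method": "carry_out", "body": {
  "rows": "1 1 -0.23 0 0;1 0.6 0 0 0;1 0.3 0 0 0;1 0 0 0 0;1 0 0 0 0"
}}

```text
clock: 31.72
eef_pos: [477.9, 165.5, 95.1]
tcp_rot: [-3.141, 0.001, 1.239]
contact_force: [-0.6, 0.9, -0.4]
opening: 1.002
```

```bash
python3 g.py 478.5 166.4 12 71; python3 -c "
from h import *
c=r.get_calibration('wrist');print(proj(c,[(478.5,166.4,72),(478.5,166.4,18)]))
cv2.imwrite('pics/w14.png',r.grab_frame('wrist'))
"
```

```text
clock 31.73 pos [477.9 165.5  95.1] rot [-3.141e+00  1.000e-03  1.239e+00] F [-0.6  0.9 -0.4] open 1.002
turn units -0.0 shift units (after turn) [0.04 0.01 2.77]
[[318.45168602 275.84921914]
 [318.38351259 242.33708433]]
```

View pics/w14.png

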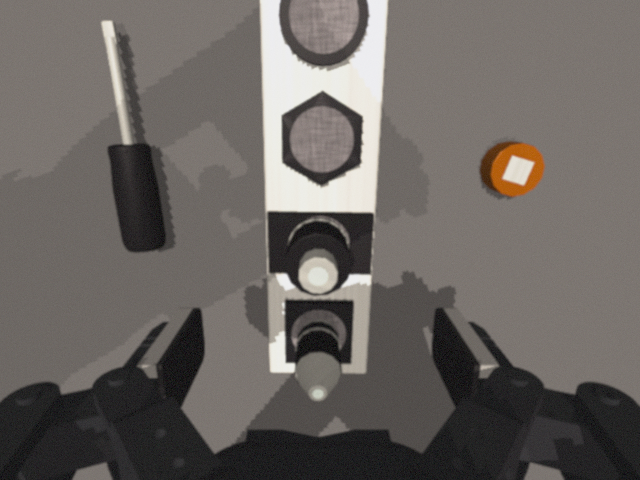

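Step nose seen at (318,274), matching the prediction. I'll descend and grip.

Call:
{"method": "carry_out", "body": {
  "rows": "1 0.04 0 0.4 0;1 0 0 0.7 0;1 0 0 0.7 0;1 0 0 0.6 0;1 0 0 0.37 0;1 0 0 0 0;1 0 0 0 0;0 0 0 0 0;0 0 0 0 0;0 0 0 0 0;0 0 0 0 0;0 0 0 0 0"
}}

```text
clock: 33.28
eef_pos: [478.7, 167.5, 12.7]
tcp_rot: [3.141, -0.0, 1.24]
contact_force: [-1.1, 0.6, 6.0]
opening: 0.405
```

Call:
{"method": "carry_out", "body": {
  "rows": "0 0 0 0 0;0 0 0 0 0"
}}

```text
clock: 33.52
eef_pos: [478.7, 167.5, 12.7]
tcp_rot: [3.141, -0.0, 1.24]
contact_force: [-2.0, -0.3, 7.3]
opening: 0.402
```

```bash
python3 g.py 502.5 -199 92 71.6
```

```text
clock 33.52 pos [478.7 167.5  12.7] rot [ 3.141 -0.     1.24 ] F [-2.  -0.3  7.3] open 0.402
turn units -0.07 shift units (after turn) [-11.34   4.61  -2.64]
```

Call:
{"method": "carry_out", "body": {
  "rows": "0 0 0 -0.15 0;0 0 0 -0.3 0;0 0 0 -0.5 0;0 0 0 -0.7 0;0 0 0 -0.6 0;0 0 0 -0.3 0;0 0 0 -0.1 0;0 -0.3 0.1 0 -0.07;0 -0.6 0.3 0 0;0 -0.9 0.4 0 0;0 -1 0.4 0 0;0 -1 0.4 0 0"
}}

```text
clock: 35.02
eef_pos: [487.3, 42.6, 90.9]
tcp_rot: [-3.14, 0.001, 1.25]
contact_force: [0.6, -0.9, -2.6]
opening: 0.403
```

Call:
{"method": "carry_out", "body": {
  "rows": "0 -1 0.4 0 0;0 -1 0.4 0 0;0 -1 0.4 0 0;0 -1 0.4 0 0;0 -1 0.4 0 0;0 -1 0.4 0 0;0 -0.8 0.4 0 0;0 -0.5 0.2 0 0;0 -0.24 0 0 0;0 0 0 0 0;0 0 0 0 0"
}}

```text
clock: 36.4
eef_pos: [501.7, -198.3, 91.6]
tcp_rot: [-3.141, -0.0, 1.25]
contact_force: [0.6, -0.4, -2.4]
opening: 0.409
```

```bash
python3 g.py 502.5 -199 4.7 71.6; python3 -c "
from h import *
c=r.get_calibration('wrist');print(proj(c,[(502.5,-199,10),(522.5,-138.2,10)]))
cv2.imwrite('pics/w15.png',r.grab_frame('wrist'))
"
```

```text
clock 36.4 pos [ 501.7 -198.3   91.6] rot [-3.141 -0.     1.25 ] F [ 0.6 -0.4 -2.4] open 0.409
turn units 0.0 shift units (after turn) [-0.02  0.03  2.9 ]
[[319.38776617 242.54951007]
 [319.09187061 139.70747012]]
```

View pics/w15.png

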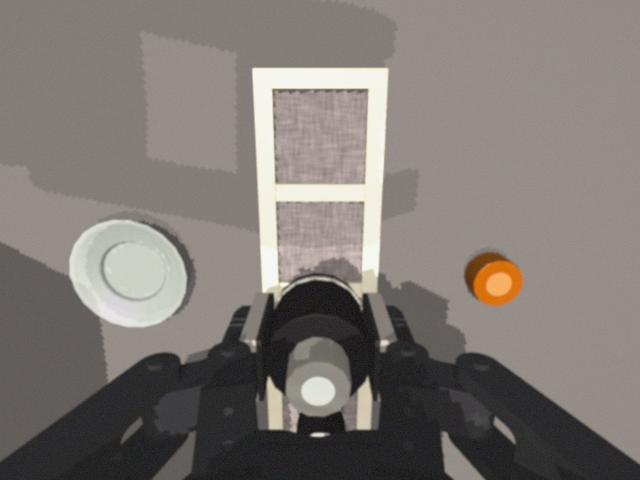

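Call:
{"method": "carry_out", "body": {
  "rows": "0 -0.02 0.03 0.3 0;0 0 0 0.6 0;0 0 0 0.7 0;0 0 0 0.6 0;0 0 0 0.3 0;0 0 0 0.15 0;0 0 0 0.06 0;0 0 0 0.05 0;0 0 0 0.04 0;0 0 0 0.03 0;0 0 0 0 0;0 0 0 0 0"
}}

```text
clock: 37.95
eef_pos: [502.7, -199.9, 6.9]
tcp_rot: [3.141, -0.0, 1.25]
contact_force: [0.1, -0.1, -3.0]
opening: 0.408
```

Call:
{"method": "carry_out", "body": {
  "rows": "0 0 0 0.03 0;0 0 0 0.03 0;0 0 0 0 0;0 0 0 0 0"
}}

```text
clock: 38.45
eef_pos: [502.6, -199.9, 5.0]
tcp_rot: [-3.142, 0.0, 1.25]
contact_force: [0.2, 0.1, -1.8]
opening: 0.408
```

Call:
{"method": "carry_out", "body": {
  "rows": "0 0 0 0.03 0;0 0 0 0 0;0 0 0 0 0"
}}

```text
clock: 38.83
eef_pos: [502.8, -199.9, 4.7]
tcp_rot: [3.141, -0.0, 1.25]
contact_force: [-3.2, 1.8, 7.8]
opening: 0.408
```

Force rose to +7.8 N, so it is on the floor. I'll release, retreat and go on to the cone.

Call:
{"method": "carry_out", "body": {
  "rows": "0.6 0 0 0 0;0.8 0 0 0 0;1 0 0 0 0;1 0 0 0 0;1 0 0 -0.3 0;1 0 0 -0.8 0;1 0 0 -1 0;1 0 0 -0.7 0;1 0 0 -0.2 0;1 0 0 0 0"
}}

```text
clock: 40.08
eef_pos: [502.8, -199.9, 94.3]
tcp_rot: [3.141, 0.0, 1.25]
contact_force: [-0.5, 0.4, 0.4]
opening: 0.997
```

```bash
python3 g.py 455.5 102.7 93 71; python3 -c "
from h import *
cv2.imwrite('pics/s16.png',r.grab_frame('scene')[100:300,180:400].repeat(3,0).repeat(3,1))
"
```

```text
clock 40.08 pos [ 502.8 -199.9   94.3] rot [3.141 0.    1.25 ] F [-0.5  0.4  0.4] open 0.997
turn units 0.07 shift units (after turn) [ 9.02 -4.77  0.04]
```

View pics/s16.png

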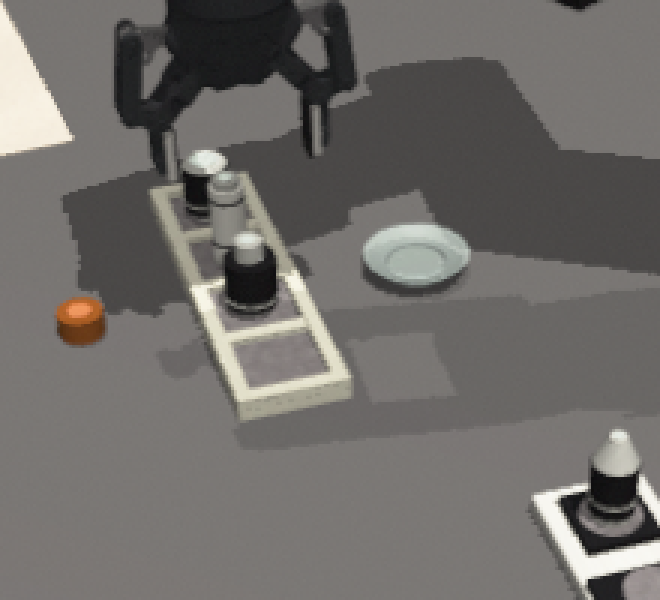

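Three are standing upright in compartments 1 to 3. The cone is next.

Call:
{"method": "carry_out", "body": {
  "rows": "1 0.5 -0.3 0 0.07;1 1 -0.6 0 0;1 1 -0.6 0 0;1 1 -0.6 0 0;1 1 -0.6 0 0;1 1 -0.6 0 0;1 1 -0.6 0 0;1 1 -0.5 0 0;1 0.8 -0.37 0 0;1 0.5 0 0 0;1 0.2 0 0 0;1 0 0 0 0"
}}

```text
clock: 41.62
eef_pos: [455.0, 101.9, 93.9]
tcp_rot: [-3.141, 0.0, 1.24]
contact_force: [0.4, -0.1, -0.1]
opening: 0.997
```

```bash
python3 g.py 455.5 102.7 12 71; python3 -c "
from h import *
c=r.get_calibration('wrist');print(proj(c,[(455.5,102.7,76),(455.5,102.7,18)]))
cv2.imwrite('pics/w17.png',r.grab_frame('wrist'))
"
```

```text
clock 41.62 pos [455.  101.9  93.9] rot [-3.141  0.     1.24 ] F [ 0.4 -0.1 -0.1] open 0.997
turn units 0.01 shift units (after turn) [0.03 0.01 2.73]
[[318.21320839 280.33889593]
 [318.16908965 243.1893744 ]]
```

View pics/w17.png

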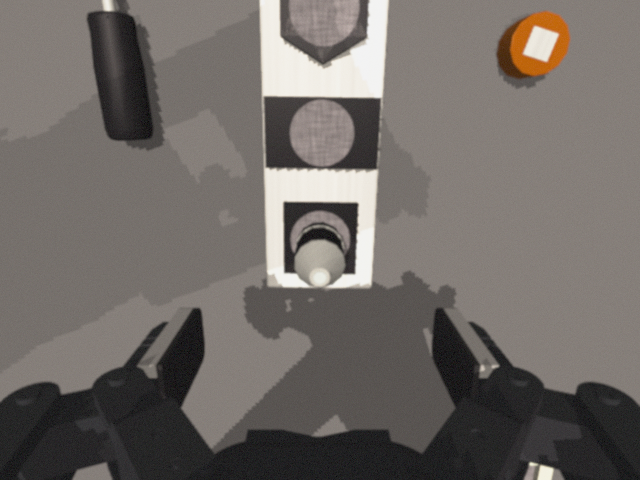

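The cone tip is at (319,277), against a predicted (318,280). I'll descend and grip.

Call:
{"method": "carry_out", "body": {
  "rows": "1 0.05 0 0.4 0;1 0 0 0.7 0;1 0 0 0.7 0;1 0 0 0.6 0;1 0 0 0.33 0;1 0 0 0 0;1 0 0 0 0;0 0 0 0 0;0 0 0 0 0;0 0 0 0 0;0 0 0 0 0;0 0 0 0 0"
}}

```text
clock: 43.18
eef_pos: [455.6, 103.5, 12.6]
tcp_rot: [3.141, -0.0, 1.24]
contact_force: [-1.1, 0.2, 6.0]
opening: 0.317
```

Call:
{"method": "carry_out", "body": {
  "rows": "0 0 0 0 0;0 0 0 0 0;0 0 0 0 0"
}}

```text
clock: 43.55
eef_pos: [455.6, 103.5, 12.6]
tcp_rot: [3.141, -0.0, 1.24]
contact_force: [-0.8, -0.0, 6.4]
opening: 0.312
```

```bash
python3 g.py 522.5 -138.2 82 71.6;  python3 -c "
from h import *
cv2.imwrite('pics/s17.png',r.grab_frame('scene')[220:390,330:500].repeat(3,0).repeat(3,1))
"
```

```text
clock 43.55 pos [455.6 103.5  12.6] rot [ 3.141 -0.     1.24 ] F [-0.8 -0.   6.4] open 0.312
turn units -0.07 shift units (after turn) [-6.94  4.66 -2.31]
```

View pics/s17.png

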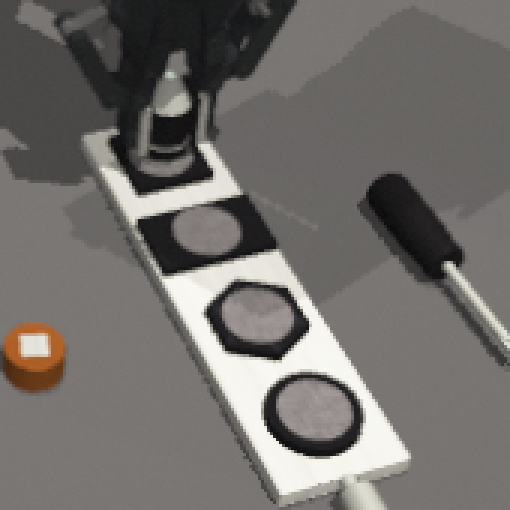

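Call:
{"method": "carry_out", "body": {
  "rows": "0 0 0 -0.15 0;0 0 0 -0.3 0;0 0 0 -0.5 0;0 0 0 -0.6 0;0 0 0 -0.5 0;0 0 0 -0.2 0;0 0 0 -0.06 0;0 -0.3 0.2 0 -0.07;0 -0.6 0.4 0 0;0 -0.9 0.6 0 0;0 -1 0.7 0 0;0 -1 0.7 0 0"
}}

```text
clock: 45.1
eef_pos: [493.2, -31.1, 80.8]
tcp_rot: [-3.141, 0.0, 1.25]
contact_force: [-0.4, 0.1, -1.5]
opening: 0.314
```

Call:
{"method": "carry_out", "body": {
  "rows": "0 -1 0.7 0 0;0 -0.9 0.6 0 0;0 -0.7 0.5 0 0;0 -0.4 0.26 0 0;0 -0.14 0 0 0;0 0 0 0 0;0 0 0 0 0"
}}

```text
clock: 45.98
eef_pos: [521.9, -137.6, 81.4]
tcp_rot: [-3.141, -0.0, 1.25]
contact_force: [-0.5, 0.6, -1.1]
opening: 0.313
```

```bash
python3 g.py 522.5 -138.2 4.6 71.6; python3 -c "
from h import *
c=r.get_calibration('wrist');y=np.array([.3157,.9489]);o=np.array([522.5,-138.2])
print(proj(c,[(*(o+27*y),13),(*(o+37*y),16)]))
cv2.imwrite('pics/w18.png',r.grab_frame('wrist'))
"
```

```text
clock 45.98 pos [ 521.9 -137.6   81.4] rot [-3.141 -0.     1.25 ] F [-0.5  0.6 -1.1] open 0.313
turn units 0.0 shift units (after turn) [-0.01  0.03  2.56]
[[319.22751618 205.63405996]
 [319.25390234 189.69218763]]
```

View pics/w18.png

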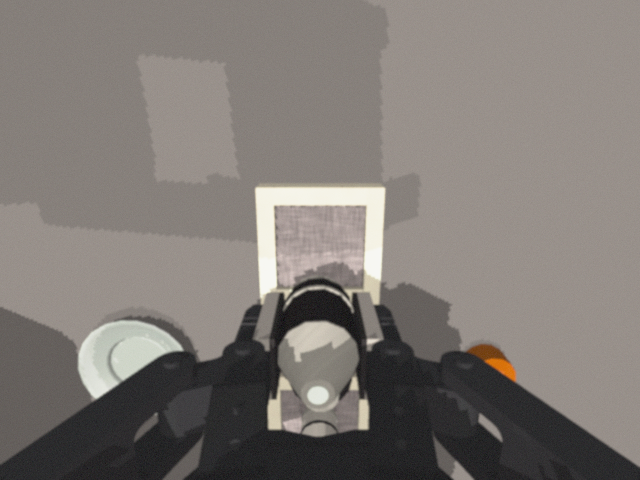

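The compartment's end wall is at row 205 (inner) and 187 (outer), as predicted. I'll lower the cone.

Call:
{"method": "carry_out", "body": {
  "rows": "0 -0.01 0.03 0.3 0;0 0 0 0.6 0;0 0 0 0.6 0;0 0 0 0.4 0;0 0 0 0.25 0;0 0 0 0.15 0;0 0 0 0.06 0;0 0 0 0.05 0;0 0 0 0.04 0;0 0 0 0.03 0;0 0 0 0 0;0 0 0 0 0"
}}

```text
clock: 47.52
eef_pos: [523.0, -138.9, 7.2]
tcp_rot: [3.141, -0.0, 1.25]
contact_force: [-0.3, -0.0, -1.7]
opening: 0.313
```

Call:
{"method": "carry_out", "body": {
  "rows": "0 0 0 0.03 0;0 0 0 0.03 0;0 0 0 0 0;0 0 0 0 0"
}}

```text
clock: 48.02
eef_pos: [523.0, -138.9, 5.3]
tcp_rot: [-3.142, -0.0, 1.25]
contact_force: [-0.7, 0.2, -1.7]
opening: 0.311
```

Call:
{"method": "carry_out", "body": {
  "rows": "0 0 0 0.03 0;0 0 0 0 0;0 0 0 0 0"
}}

```text
clock: 48.4
eef_pos: [523.1, -138.9, 4.6]
tcp_rot: [3.141, -0.0, 1.25]
contact_force: [-1.9, 0.9, 4.6]
opening: 0.311
```

Call:
{"method": "carry_out", "body": {
  "rows": "0.5 0 0 0 0;0.8 0 0 0 0;1 0 0 0 0;1 0 0 0 0;1 0 0 -0.3 0;1 0 0 -0.8 0;1 0 0 -1 0;1 0 0 -1 0;1 0 0 -0.5 0;1 0 0 0 0"
}}

```text
clock: 49.65
eef_pos: [523.6, -139.1, 113.3]
tcp_rot: [3.139, -0.0, 1.25]
contact_force: [1.0, -0.1, -0.1]
opening: 1.001
```

Call:
{"method": "carry_out", "body": {
  "rows": "1 1 0 0 0;1 1 0 0 0;1 1 0 0 0;1 1 0 0 0;1 1 0 0 0;1 1 0 0 0;1 0.5 0 0 0;1 0 0 0 0;1 0 0 0 0"
}}

```text
clock: 50.78
eef_pos: [584.0, 45.3, 111.9]
tcp_rot: [-3.141, 0.001, 1.249]
contact_force: [-0.1, -0.5, 0.2]
opening: 0.997
```

```bash
python3 -c "
from h import *
print(r.sense()['clock'])
for n,(x0,y0,x1,y1) in dict(scene=(210,120,320,260),top=(350,190,560,320)).items():
  c=r.get_calibration(n);im=r.grab_frame(n);print(n,[((proj(c,(*p,z))[0]-(x0,y0))*4).round() for p,z in (((462.3,-321),54),((482.3,-260),76),((502.5,-199),64),((522.5,-138.2),68))])
  f=4 if n=='scene' else 3.8
  cv2.imwrite(f'pics/f{n}.png',cv2.resize(im[y0:y1,x0:x1],None,fx=f,fy=f,interpolation=cv2.INTER_CUBIC))
"
```

```text
50.775
scene [array([146., 132.]), array([172., 156.]), array([206., 241.]), array([241., 306.])]
top [array([627., 311.]), array([502., 265.]), array([346., 222.]), array([201., 177.])]
```

View pics/fscene.png

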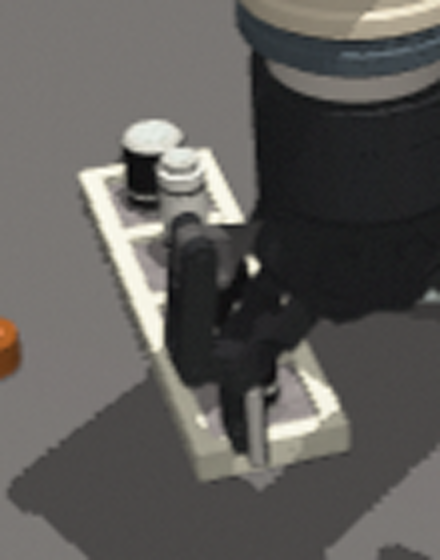

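View pics/ftop.png

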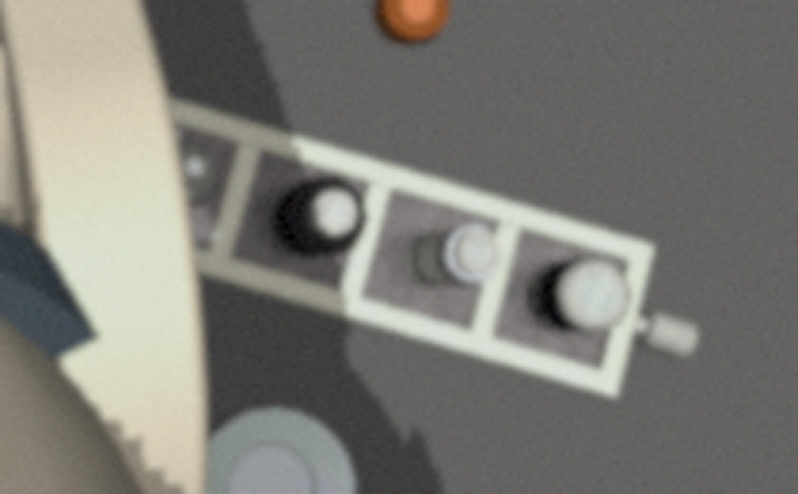

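Compartments 1 to 3 are good. The arm partly hides the cone, so I'll move further off and check again.

Call:
{"method": "carry_out", "body": {
  "rows": "1 1 0 -0.5 0;1 1 0 -0.5 0;1 1 0 -0.5 0;1 1 0 0 0;1 1 0 0 0;1 1 0 0 0;1 1 0 0 0;1 0.5 0 0 0;1 0 0 0 0;1 0 0 0 0"
}}

```text
clock: 52.12
eef_pos: [655.3, 258.4, 157.3]
tcp_rot: [-3.141, 0.001, 1.249]
contact_force: [-0.5, 0.0, -0.3]
opening: 1.002
```

```bash
python3 -c "
from h import *
print(r.sense()['clock'])
L=(((462.3,-321),54),((482.3,-260),76),((502.5,-199),64),((522.5,-138.2),68))
for n,(x0,y0,x1,y1) in dict(scene=(210,120,320,260),top=(350,190,560,320)).items():
  c=r.get_calibration(n);im=r.grab_frame(n);f=4 if n=='scene' else 3.8
  print(n,[((proj(c,(*p,z))[0]-(x0,y0))*f).round() for p,z in L])
  cv2.imwrite(f'pics/g{n}.png',cv2.resize(im[y0:y1,x0:x1],None,fx=f,fy=f,interpolation=cv2.INTER_CUBIC))
"
```

```text
52.125
scene [array([146., 132.]), array([172., 156.]), array([206., 241.]), array([241., 306.])]
top [array([596., 296.]), array([477., 252.]), array([328., 211.]), array([191., 168.])]
```

View pics/gscene.png

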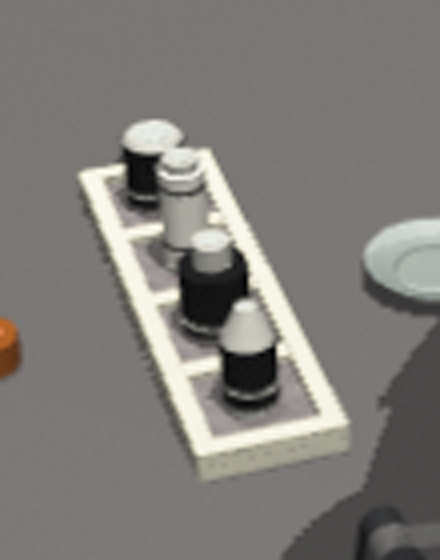

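View pics/gtop.png

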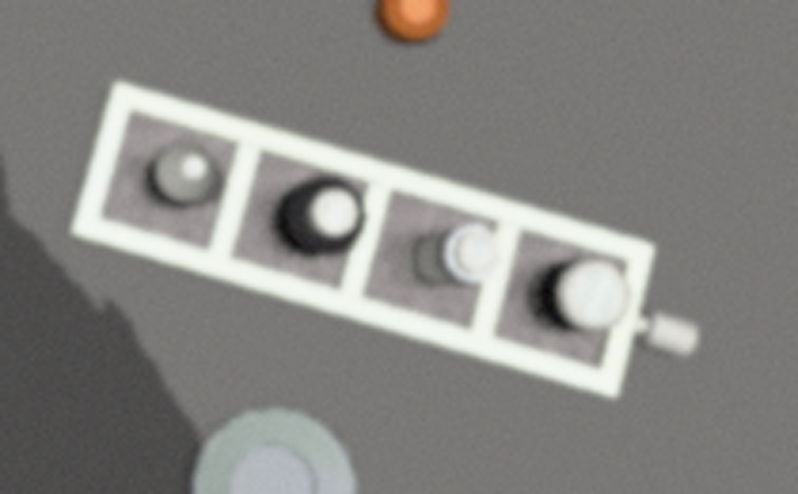

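All four tops are within about 10 px of the predicted positions in the enlarged views. That is roughly 4 mm or less, against a 15 mm tolerance. I'm handing in.

```bash
python3 -c "
from rig import r
print(r.sign_off())"
```

```text
the job is handed in; nothing more can be done
None
```

All four objectives are in the transport tray and the job is handed in, with about 52 s of the 123 s used. From the thumbscrew end, both the rail and the tray now read: short, long, step, cone. I lowered each one until the force reading showed it on the floor, then released it.

- **Last checks:** the scene and top views show all four upright and free of the gripper. Their tops are within about 4 mm of where compartment-centred objectives should appear (15 mm is allowed). The foot heights were judged from the contact force and those views; I did not measure them separately. Sign-off reports no verdict.
- **What disagreed:** the fingertips turned out to be about 17 to 19 mm behind the reported TCP, not 22 mm ahead as stated. Because of that, my first grasp of the short objective closed on air just above it, without moving it. I measured the offset in two views and used it for all the grasps that followed.
- **Camera difference:** the scene and top cameras differed by up to about 7 mm on the compartment positions. I used values close to the top view, and the wrist camera confirmed them before each placing.

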